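# Slide the loaded jar tray across the gap into its shelf bay

## Robot

A 6-joint arm with a two-finger parallel gripper is mounted at the origin on the work surface. World frame = base frame: x ahead of the robot, y to its left, z up, the work surface at z = 0. Lengths are in m, angles in rad, forces in N, time in s.
With the tool pointing down it reaches from about 0.275 to 0.725 m from the base axis. Payload 15.9 kg.
Tool frame: the origin (TCP) lies midway between the tips of the shut fingers; the grasp point (between the pads) lies 19 mm behind it; z points along the fingers, y is the direction in which the jaws open and shut (so a half turn about z gives the same grasp; the last joint's range is limited). The gripper opens to 85 mm and grips with 20 to 120 N. Pads are 22 mm wide; open, the fingers measure 114 mm over their backs; the gripper's body (76 mm by 85 mm) begins 54 mm behind the grasp point. The pads swing forward as they close: fully open they stand 13 mm farther back than shut.
Start: joints at [1.169, 0.213, -0.034, 1.323, 0, 1.571], TCP at [0.196, 0.46, 0.231] pointing down, gripper open.
Joint ranges: [-2.98, 2.98], [-0.74, 1.72], [-1.14, 1.35], [-2.1, 2.04], [-1.57, 1.44], [-3.14, 3.14]. Speed limits (rad/s): [1.89, 1.89, 2.39, 2.57, 3.14, 3.14].

## Interface

Orientations are given as a unit quaternion [w, x, y, z].
In Python, from plant import ctrl, imaging gives the robot as it stands. The module is installed in compiled form; this text tells all that it offers.
- The arm moves only by the tool drive_tool, never from a script. Its argument "series" is a list of rows, each an object with "twist": the turn, a rotation vector about the tool's x, y, z in units of 5 degrees (1.0 is 5 degrees), a list of three; "dp": the shift along the tool's x, y, z in cm, a list of three; "grip": the finger opening in cm, from 0 to 8.54. A call has 1 to 5 rows; each row is the pose to reach, as a shift and turn from the pose commanded when the call began, along the tool's axes at that moment; what a row does not reach only later rows make up. A row lasts 1/12 s, in which the tool goes at most 41.7 mm and 7.16 degrees, less where a joint would pass 70% of its speed; a pose out of reach is approached as far as the arm can. A call with a gripper value outside its range is refused whole. The fingers move at their own pace and stop on an object; "force" is the grip in N (left out, the last holds). Time passes only in rows, so rows that repeat a pose let the fingers close. It gives the time, the measured TCP pose, the force and the opening at its end, in the units of the state.
- ctrl.read_state(): the state, without advancing time (a new reading comes with each control period).
- imaging.snapshot(name): name is "scene" or "side" or "wrist"; returns a dict with "frame" (400x640x3 uint8, red, green, blue), "fov_y" (degrees; the focal length in pixels is half the picture's height over the tangent of half this angle, whatever the lens; pixels are square), "cx", "cy" (the principal point, pixels), "k1" (the pictures are not rectified: a ray, as slopes to the right and down, at radius r is drawn at 1 + k1 r^2 times it, then the intrinsics apply), "R" (3x3) and "t" (3): a world point X has camera coordinates R X + t. Camera axes: x right, y down, z forward; pixel columns grow to the right and rows downward; lengths in m; the calibration is good to about 2 mm. A picture is of the moment at which its call begins. There is no depth.
- ctrl.sign_off(): hands the job in, once; it reports no verdict.
The state is a dict: "t": time; "joint_positions": joint angles; "qvel": joint speeds; "joint_efforts": joint torques, N m; "tcp_pos": TCP position; "eef_rot": TCP orientation; "contact_force": force on the tool from outside, world axes, zero at the start; "torque": the same for the moment, N m; "gripper_width": finger opening in m.
Only numpy, scipy, OpenCV 4.12 (cv2) and the standard library are available. Lean on these libraries where they do the work, as an engineer would, in place of code of your own. Each camera call takes 0.05 s, during which the arm holds its last target.

## Task

Slide the loaded jar tray off the stand, across the gap and into the shelf bay's lane, level and running on the two surfaces (not lifted over), its nose never sagging into the gap. Push it fully home, gently but firmly, until the sprung stop is pressed right in; then let go and leave it resting against the stop, all four jars upright in it and nothing else disturbed.

Things in the scene. Friction and masses are not known exactly. Their poses are not given: they have to be found in the camera images.
- bay: Fixed wooden shelf bay (sizes in mm). Origin at table level under the middle of the tray lane's front edge; x = push direction, into the bay; z up. Deck top 60 above the table, x 0 to 298, front edge rounded. Lane between two rails 30 high from x = 30 on, inner faces at y = -68 and 68. A second lane with jars at y 80 to 168. Back panel 130 high at x = 298.
- backstop: Steel block on the deck at the lane's inner end; origin on the deck, mid front face (bay x = 272), axes as the bay's. A black plate 90 wide, 5 to 37 above the deck, stands before it on rods, its face 28 to 50 mm in front of the origin: set by hand, measured by no pose. The plate yields 6 mm under 0.8 to 2 N, then is rigid: home. Over 25 N damages it.
- stand: Fixed low stand, aluminium top 60 mm above the table, level with the bay's deck. Origin at table level under the edge that faces the gap, in line with the bay lane's middle; x parallel to the bay's x. Top from x = -280 to 0, y = -100 to 145 mm. The gap to the bay is 85 to 105 mm wide.
- tray: Loose plywood tray 200 x 120 mm (x = length, nose at +x), floor 5, walls 35 high; about 0.25 kg plus four loose 0.11 kg jars in pockets in its front half. It balances about 75 mm behind the nose, so over the gap it tips in unless its tail is held down. Rear half empty behind a 30 high divider at x = 0 to 5. Origin: centre of the underside.
- tray_tab (a point): Point at mid thickness of the tray's upright grip tab, 65 mm above the tray's underside, 95 behind its origin. Tab: the 10 mm thick tail wall carried up to 85 above the underside, 60 wide; it can be pinched from above, fingers before and behind it. Axes as the tray's.
- tray_nose (a point): Point on the tray's underside at the middle of its leading edge, 100 ahead of the tray's origin. Axes as the tray's.
- jar0: Small glass spice jar, 42 in diameter, 62 high, standing loose in the tray's pocket near tray x = 72, y = +28. Origin at the centre of its underside.
- jar1: Small glass spice jar, 42 in diameter, 62 high, standing loose in the tray's pocket near tray x = 72, y = -28. Origin at the centre of its underside.
- jar2: Small glass spice jar, 42 in diameter, 62 high, standing loose in the tray's pocket near tray x = 28, y = +28. Origin at the centre of its underside.
- jar3: Small glass spice jar, 42 in diameter, 62 high, standing loose in the tray's pocket near tray x = 28, y = -28. Origin at the centre of its underside.
- spare_jar: Small spice jar (42 x 62 high) standing on the stand beside the tray's running strip; a bystander. Origin at the centre of its underside.
- tall_jar: Jar (52 x 100 high) in the bay's second lane, nearer its front; a bystander. Origin at the centre of its underside.
- shelf_jar: Jar (52 x 100 high) in the bay's second lane, further in; a bystander. Origin at the centre of its underside.
- carton: Cardboard carton 100 x 70 x 60 on the table beyond the work; a bystander. Origin at the centre of its underside.
- canister: Can, 70 in diameter, 120 high, on the table beyond the work; a bystander. Origin at the centre of its underside.
- label_roll: Roll of paper labels, 70 in diameter, 30 high, lying on the table; a bystander. Origin at the centre of its underside.

How it is judged:
On the way, in this order (a step that is already met when the one before it is completed fails the run):
1. the level tray's nose has landed on the bay's deck (bay x over 5 mm, under 60 mm) (x of tray_nose in the frame of bay between 0.005 and 0.06 m and height (world z) of tray_nose between 0.056 and 0.068 m and y of tray in the frame of bay between -0.012 and 0.012 m), for 0.05 s.
2. the tray, wholly on the bay's deck, has been pressed home: the stop's plate is pushed with more than 4 N for 0.2 s (contact force between tray and backstop above 4 N and y of tray in the frame of bay between -0.012 and 0.012 m), for 0.2 s.
At the end, for the whole second after the job is handed in: Tray at rest on the bay's deck: nose 215 mm or more past its front edge, within 12 mm of the lane's middle, in line within 0.12 rad, level within 0.03 rad, height within 4 mm of the deck, touching the sprung plate (over 0.4 N); the four jars in it, upright within 0.15 rad (contact force between tray and backstop above 0.4 N and x of tray_nose in the frame of bay above 0.215 m and angle between tray's own z axis and vertical below 0.03 rad and height (world z) of tray between 0.056 and 0.064 m and angle between the x axis of tray and the x axis of bay, either way round below 0.12 rad and linear speed of tray below 0.01 m/s and y of tray in the frame of bay between -0.012 and 0.012 m and angle between each of jar0, jar1, jar2, jar3's own z axis and vertical below 0.15 rad and z of each of jar0, jar1, jar2, jar3 in the frame of tray below 0.015 m and horizontal distance between each of jar0, jar1, jar2, jar3 and tray below 0.1 m).
It fails at once if the tray sags or tips more than 0.06 rad (angle between tray's own z axis and vertical above 0.06 rad).
It fails at once if the tray is lifted: its centre more than 12 mm above the surfaces (height (world z) of tray above 0.072 m).
It fails at once if the stop is pressed with more than 25 N (contact force between tray and backstop above 25 N).
It fails at once if a jar in the tray tips more than 0.3 rad (angle between any of jar0, jar1, jar2, jar3's own z axis and vertical above 0.3 rad).
It fails at once if a bystander is moved more than 20 mm (distance of any of spare_jar, tall_jar, shelf_jar, carton, canister, label_roll from where it was at the start of the episode above 0.02 m).
It also fails if it takes over 51 s, if anything falls off the work surface, if the arm or the gripper's body presses on something with over 40 N, if the wrist force passes 120 N, or if a joint passes its speed limit or range.

## Working session

There is one attempt and no reset: what is moved stays moved. The work goes in short steps, Python scripts to look and compute and a tool call to move; the robot and the scene stay as the last step left them, time stands still between calls to the robot, and variables do not carry over. Pictures are saved under pics/ and viewed, and the job is handed in when it is done.

Besides the shell and the picture viewer there is one more tool, called by a JSON object that holds its "name" and its "arguments", one argument or row to a line. drive_tool: Moves the arm, as the interface text tells. Its arguments: {"type":"object","properties":{"series":{"type":"array","items":{"type":"object","properties":{"twist":{"type":"array","items":{"type":"number"}},"dp":{"type":"array","items":{"type":"number"}},"grip":{"type":"number"}}}},"force":{"type":"number"}},"required":["series"]}

```bash
mkdir -p pics; cat > h.py <<'E'
import numpy as np, cv2
from plant import ctrl, imaging
def snap(n,f):
    s=imaging.snapshot(n); cv2.imwrite('pics/'+f,s['frame'][:,:,::-1]); 
    np.savez('pics/'+f+'.npz',**{k:np.array(v) for k,v in s.items()}); return s
def load(f): 
    d=np.load('pics/'+f+'.npz'); return {k:d[k] for k in d}
def K(s):
    f=200/np.tan(np.radians(float(s['fov_y']))/2); return np.array([[f,0,float(s['cx'])],[0,f,float(s['cy'])],[0,0,1]]),np.array([float(s['k1']),0,0,0])
def ray(s,p):
    k,d=K(s); u=cv2.undistortPoints(np.array([[p]],float),k,d)[0,0]
    R=np.array(s['R']); return -R.T@s['t'], R.T@np.array([u[0],u[1],1])
def onz(s,p,z):
    o,v=ray(s,p); return o+v*(z-o[2])/v[2]
def proj(s,X):
    k,d=K(s); return cv2.projectPoints(np.array(X,float).reshape(-1,1,3),cv2.Rodrigues(np.array(s['R']))[0],np.array(s['t'],float),k,d)[0][:,0]
def tri(s1,p1,s2,p2):
    a,u=ray(s1,p1);b,v=ray(s2,p2)
    A=np.stack([u,-v],1);x=np.linalg.lstsq(A,b-a,rcond=None)[0]
    P,Q=a+u*x[0],b+v*x[1];return (P+Q)/2,np.linalg.norm(P-Q)
E
python3 - <<'E'
from h import *
for n in ['scene','side','wrist']:
    s=snap(n,n+'0.png'); print(n,s['fov_y'],s['k1'],-np.array(s['R']).T@s['t'])
print(ctrl.read_state())
E
```

```text
scene 55.72551700116452 -0.03313293164212378 [1.16701676 0.0311621  0.80659655]
side 53.72276909532055 0.03311520726981926 [0.44903297 0.62797976 0.87755315]
wrist 69.16249976622073 0.002971240821144032 [0.13194427 0.4873107  0.37253332]
{'t': 0.15, 'joint_positions': array([ 1.16900405e+00,  2.13275076e-01, -3.48953697e-02,  1.32348624e+00,
        8.11401406e-06,  1.57082496e+00]), 'qvel': array([ 0.00088909, -0.00300813,  0.00231873,  0.00228619, -0.00043732,
       -0.00049802]), 'joint_efforts': array([-3.22335800e-03, -6.86408544e+01,  4.87244904e+01,  1.33572097e-02,
       -1.96338838e-04,  6.20943297e-09]), 'tcp_pos': array([0.19543241, 0.45994765, 0.23092164]), 'eef_rot': array([-8.98103985e-05,  1.99561539e-01,  9.79885201e-01, -4.20718314e-04]), 'contact_force': array([-0.19283993,  0.30966801,  0.43902269]), 'torque': array([0.00472088, 0.0088466 , 0.0004694 ]), 'gripper_width': 0.08534080745705548}
```

View pics/scene0.png

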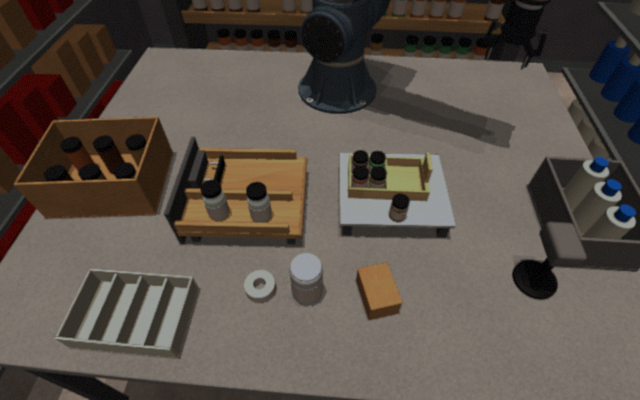

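View pics/side0.png

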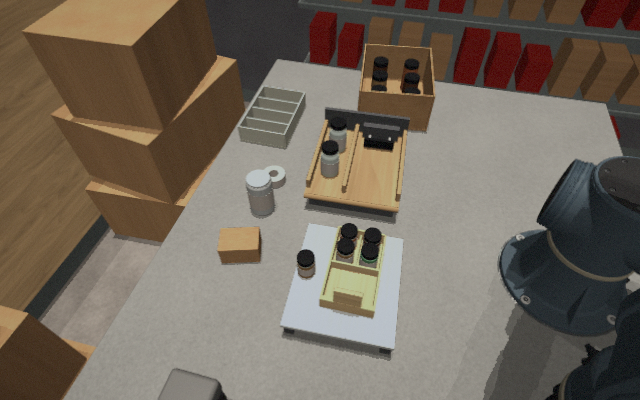

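View pics/wrist0.png

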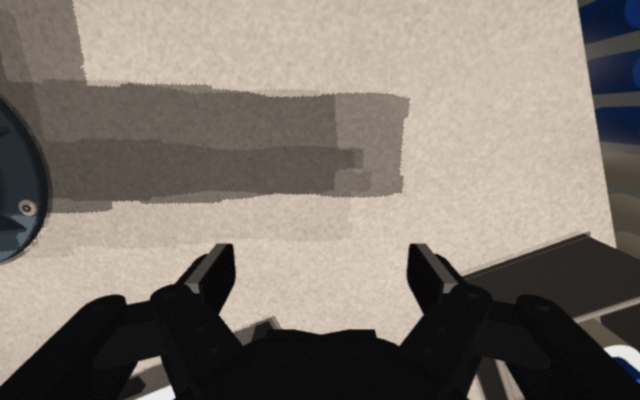

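The bay is image-left in the scene view (world −y), with the stand to its right carrying the tray and its tab at (428,170). So the push goes roughly along −y. Next I'll zoom in for corners.

```bash
python3 - <<'E'
import cv2
a=cv2.imread('pics/side0.png'); cv2.imwrite('pics/z1.png',cv2.resize(a[210:360,270:420],None,fx=4,fy=4,interpolation=cv2.INTER_CUBIC))
cv2.imwrite('pics/z2.png',cv2.resize(a[95:220,295:425],None,fx=4.6,fy=4.6,interpolation=cv2.INTER_CUBIC))
a=cv2.imread('pics/scene0.png'); cv2.imwrite('pics/z3.png',cv2.resize(a[130:250,160:460],None,fx=2.6,fy=2.6,interpolation=cv2.INTER_CUBIC))
E
```

```text
(no output)
```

View pics/z1.png

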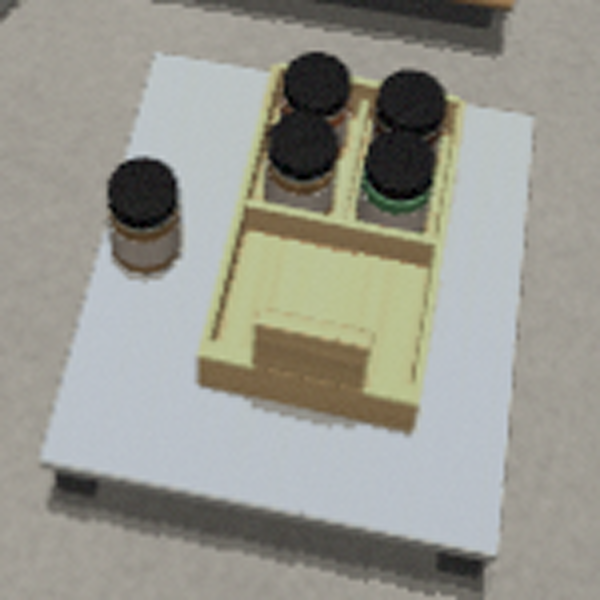

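View pics/z2.png

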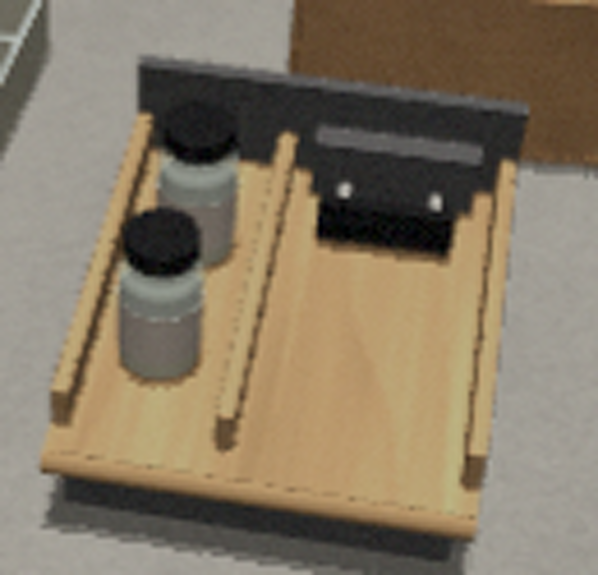

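View pics/z3.png

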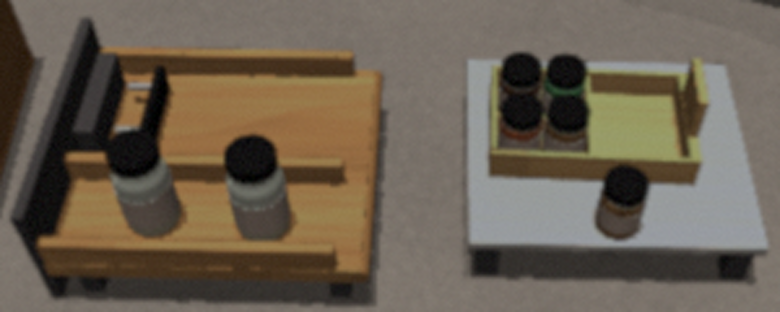

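```bash
python3 - <<'E'
from h import *
s=load('side0.png'); c=load('scene0.png')
f1=lambda u,v:(u/4+270-.375,v/4+210-.375)
f2=lambda u,v:(u/4.6+295-.4,v/4.6+95-.4)
f3=lambda u,v:(u/2.6+160-.3,v/2.6+130-.3)
def show(n,P,s,f,z): print(n,np.round([onz(s,f(*p),z)[:2] for p in P],4).tolist())
show('stand side FL FR NR NL',[(152,54),(533,115),(497,553),(42,463)],s,f1,.06)
show('stand scene',[(468,243),(468,60),(726,65),(762,245)],c,f3,.06)
show('tray side top NL NR FL FR',[(199,360),(418,403),(274,66),(463,98)],s,f1,.095)
show('tray tab top',[(258,326),(370,347)],s,f1,.145)
show('tray scene: NoseR? tailouter top, nose outer top',[(697,162),(491,156),(493,67)],c,f3,.095)
show('tab scene top',[(694,60),(706,103)],c,f3,.145)
show('rails side mid-front inner, right-front inner, back right inner',[(235,418),(466,455),(502,165)],s,f2,.09)
show('mid rail back inner',[(294,135)],s,f2,.09)
show('rails scene: back inner front, mid front inner/outer',[(353,72),(340,160)],c,f3,.09)
show('deck front',[(40,468),(475,535)],s,f2,.06)
show('deck front scene',[(382,72),(370,272)],c,f3,.06)
show('plate bottom side / top',[(318,240),(449,256)],s,f2,.065)
show('plate top',[(318,197),(452,208)],s,f2,.097)
show('plate scene top',[(160,70),(150,120)],c,f3,.097)
show('panel top',[(140,58),(527,108)],s,f2,.13)
E
```

```text
stand side FL FR NR NL [[0.6326, 0.0403], [0.3891, 0.0255], [0.3749, 0.3026], [0.6154, 0.3172]]
stand scene [[0.6322, 0.0369], [0.3884, 0.0258], [0.374, 0.3052], [0.6133, 0.3103]]
tray side top NL NR FL FR [[0.5451, 0.2555], [0.4281, 0.2496], [0.5497, 0.0553], [0.4339, 0.0496]]
tray tab top [[0.5147, 0.2537], [0.4576, 0.2506]]
tray scene: NoseR? tailouter top, nose outer top [[0.5462, 0.249], [0.554, 0.0538], [0.4333, 0.0522]]
tab scene top [[0.4598, 0.2439], [0.5167, 0.2493]]
rails side mid-front inner, right-front inner, back right inner [[0.561, -0.0864], [0.4264, -0.0919], [0.4372, -0.3546]]
mid rail back inner [[0.5772, -0.3507]]
rails scene: back inner front, mid front inner/outer [[0.4466, -0.0915], [0.566, -0.0897]]
deck front [[0.6689, -0.0448], [0.4125, -0.0594]]
deck front scene [[0.4141, -0.0655], [0.6715, -0.0506]]
plate bottom side / top [[0.5451, -0.2789], [0.4593, -0.2852]]
plate top [[0.5489, -0.2839], [0.4633, -0.2951]]
plate scene top [[0.4657, -0.2886], [0.5351, -0.2815]]
panel top [[0.6864, -0.3545], [0.429, -0.3661]]
```

{"name": "drive_tool", "arguments": {
  "series": [
    {"dp": [-3.7, -1.04, 0], "twist": [0, 0, 0], "grip": 8.5},
    {"dp": [-7.4, -2.1, 0], "twist": [0, 0, 0], "grip": 8.5},
    {"dp": [-11.1, -3.1, 0], "twist": [0, 0, 0], "grip": 8.5},
    {"dp": [-14.8, -4.2, 0], "twist": [0, 0, 0], "grip": 8.5},
    {"dp": [-18.5, -5.2, 0], "twist": [0, 0, 0], "grip": 8.5}
  ]
}}

```text
t: 0.57
tcp_pos: [0.3464, 0.3385, 0.2312]
eef_rot: [-0.0, 0.199, 0.98, -0.0]
contact_force: [-0.1, 1.6, -0.2]
gripper_width: 0.0851
```

{"name": "drive_tool", "arguments": {
  "series": [
    {"dp": [-3.7, -1.04, 0], "twist": [0, 0, 0], "grip": 8.5},
    {"dp": [-7.4, -2.1, 0], "twist": [0, 0, 0], "grip": 8.5},
    {"dp": [-11.1, -3.1, 0], "twist": [0, 0, 0], "grip": 8.5},
    {"dp": [-14.8, -4.2, 0], "twist": [0, 0, 0], "grip": 8.5},
    {"dp": [-18.5, -5.2, 0], "twist": [0, 0, 0], "grip": 8.5}
  ]
}}

```text
t: 0.98
tcp_pos: [0.4965, 0.2181, 0.2312]
eef_rot: [-0.0, 0.2, 0.98, -0.0]
contact_force: [-0.1, 1.0, 0.2]
gripper_width: 0.0852
```

{"name": "drive_tool", "arguments": {
  "series": [
    {"dp": [-3, -0.9, 0], "twist": [0, 0, -1.3], "grip": 8.5},
    {"dp": [-6, -1.7, 0], "twist": [0, 0, -2.6], "grip": 8.5},
    {"dp": [-9.2, -2.5, 0], "twist": [0, 0, -3.9], "grip": 8.5},
    {"dp": [-9.2, -2.5, 0], "twist": [0, 0, -5.2], "grip": 8.5},
    {"dp": [-9.2, -2.5, 0], "twist": [0, 0, -5.2], "grip": 8.5}
  ]
}}

```text
t: 1.4
tcp_pos: [0.5711, 0.1595, 0.2304]
eef_rot: [-0.001, -0.028, 1.0, -0.0]
contact_force: [-0.3, 1.1, -0.2]
gripper_width: 0.0848
```

```bash
python3 - <<'E'
from h import *
s=snap('wrist','w1.png'); print(-s['R'].T@s['t'],s['R']); st=ctrl.read_state(); print(st)
E
```

```text
[0.50226509 0.15575368 0.37215344] [[-0.05571302  0.99844561 -0.0015591 ]
 [ 0.96039674  0.05401674  0.27335012]
 [ 0.27300944  0.01373181 -0.96191334]]
{'t': 1.45, 'joint_positions': array([2.73996889e-01, 4.11401294e-01, 2.36913784e-01, 1.39740876e+00,
       1.56951394e-04, 2.24766389e-01]), 'qvel': array([ 0.02629658, -0.02146923, -0.0167626 ,  0.0001256 ,  0.00072477,
        0.08881757]), 'joint_efforts': array([ -2.60346383, -84.68746662,  49.63822961,  -0.09823994,
        -0.12932771,  -2.39449069]), 'tcp_pos': array([0.57029552, 0.16034211, 0.2307147 ]), 'eef_rot': array([-5.52326315e-04, -2.46127171e-02,  9.99696907e-01, -5.96875059e-05]), 'contact_force': array([-0.08668436,  1.15629993, -0.47099728]), 'torque': array([-0.01743202,  0.01502757,  0.00127353]), 'gripper_width': 0.08475938469147945}
```

View pics/w1.png

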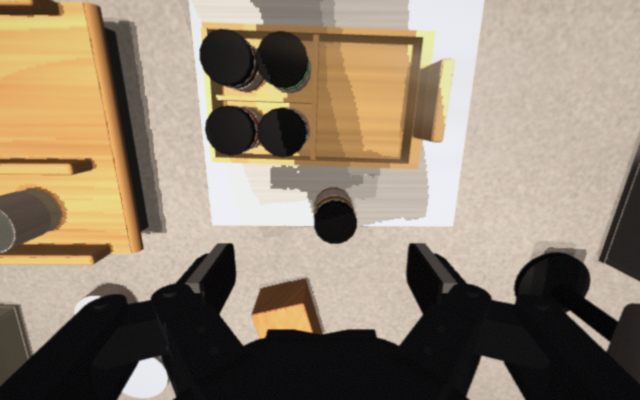

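The tray is clearly visible, with its near side along row ~160, its tab at (440,100) and the bay's front edge near col 100–135. I'll zoom in and measure.

```bash
python3 - <<'E'
import cv2
a=cv2.imread('pics/w1.png'); cv2.imwrite('pics/z4.png',cv2.resize(a[0:180,190:470],None,fx=2.8,fy=2.8,interpolation=cv2.INTER_CUBIC))
cv2.imwrite('pics/z5.png',cv2.resize(a[0:270,0:230],None,fx=2.2,fy=2.2,interpolation=cv2.INTER_CUBIC))
E
```

```text
(no output)
```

View pics/z4.png

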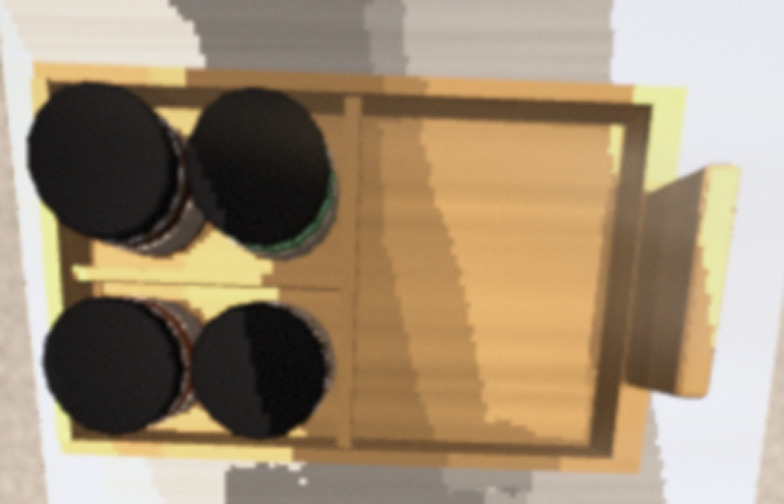

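View pics/z5.png

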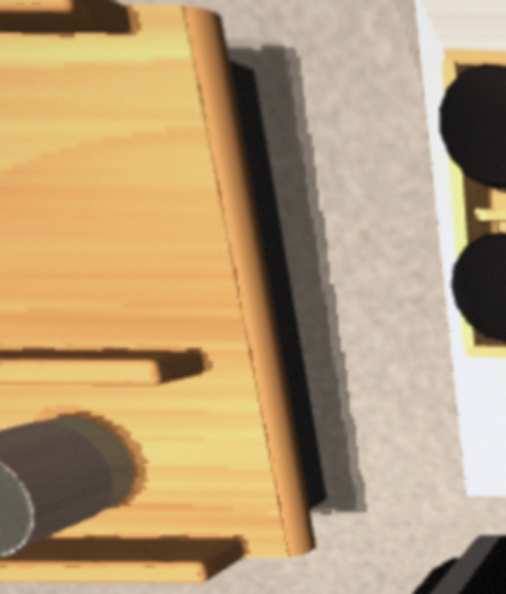

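```bash
python3 - <<'E'
from h import *
w=load('w1.png')
f4=lambda u,v:(u/2.8+190-.33,v/2.8-.33)
f5=lambda u,v:(u/2.2-.3,v/2.2-.3)
def show(n,P,f,z):
    r=np.array([onz(w,f(*p),z)[:2] for p in P]);print(n,np.round(r,4).tolist());return r
T=show('tray N-,N+,T-,T+',[(32,64),(62,455),(686,88),(641,472)],f4,.095)
show('tab rear top, front top',[(740,165),(708,398),(705,172),(677,397)],f4,.145)
show('rail front inner -, + (top)',[(73,10),(160,362)],f5,.09)
show('+lane outer rail front top',[(208,562),(203,580)],f5,.09)
show('deck',[(184,6),(278,553)],f5,.06)
show('deck outer edge',[(222,20),(312,548)],f5,.055)
n=(T[0]+T[1])/2;t=(T[2]+T[3])/2
print('c',(n+t)/2,'yaw',np.arctan2(*(n-t)[[0]],-(n-t)[1]),np.arctan2((T[1]-T[0])[1],(T[1]-T[0])[0]),np.arctan2((T[3]-T[2])[1],(T[3]-T[2])[0]), np.linalg.norm(n-t))
show('stand front',[(2,30),(45,504)],f4,.06)
E
```

```text
tray N-,N+,T-,T+ [[0.4336, 0.0499], [0.5526, 0.0533], [0.429, 0.2486], [0.5474, 0.2525]]
tab rear top, front top [[0.459, 0.2485], [0.5177, 0.2504], [0.4611, 0.2399], [0.5179, 0.2418]]
rail front inner -, + (top) [[0.4267, -0.0937], [0.5633, -0.0848]]
+lane outer rail front top [[0.6613, -0.079], [0.6713, -0.0829]]
deck [[0.4144, -0.0727], [0.6708, -0.0656]]
deck outer edge [[0.4174, -0.0608], [0.6694, -0.0504]]
c [0.4906522  0.15108272] yaw 0.024569803507504942 0.028614808830101826 0.032833631881317354 0.19901074361329227
stand front [[0.4152, 0.027], [0.5788, 0.0328]]
```

{"name": "drive_tool", "arguments": {
  "series": [
    {"dp": [2, 2.3, 0], "twist": [0, 0, 0.15], "grip": 8.5},
    {"dp": [4.5, 5.2, 0], "twist": [0, 0, 0.29], "grip": 8.5},
    {"dp": [7, 8.2, 0], "twist": [0, 0, 0.29], "grip": 8.5},
    {"dp": [7.74, 9.02, 0], "twist": [0, 0, 0.29], "grip": 8.5},
    {"dp": [7.74, 9.02, 0], "twist": [0, 0, 0.29], "grip": 8.5}
  ]
}}

```text
t: 1.87
tcp_pos: [0.4856, 0.2494, 0.2318]
eef_rot: [0.0, -0.013, 1.0, 0.0]
contact_force: [-0.2, 0.1, -0.4]
gripper_width: 0.0851
```

```bash
python3 - <<'E'
from h import *
s=snap('wrist','w2.png'); st=ctrl.read_state(); print(st['t'],st['tcp_pos'],st['eef_rot'],st['contact_force'])
q=st['eef_rot'];print('yaw',2*np.arctan2(-q[1],q[2]))
E
```

```text
1.9167 [0.48681985 0.24821002 0.23172985] [ 1.54511640e-04 -1.32962169e-02  9.99911584e-01  1.05444550e-04] [ 0.78758779  0.11746226 -0.91665425]
yaw 0.026593217947541117
```

View pics/w2.png

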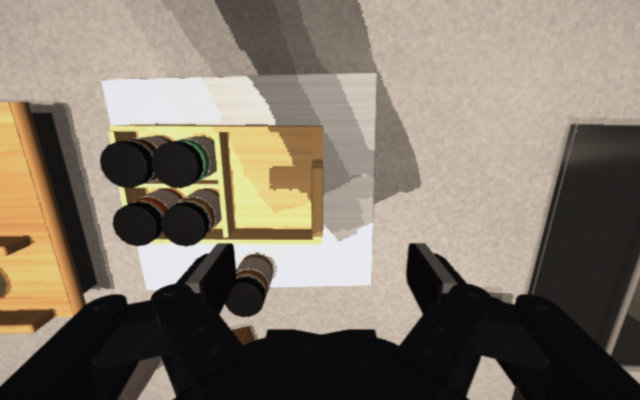

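{"name": "drive_tool", "arguments": {
  "series": [
    {"dp": [-0.1, -0.1, 3.5], "twist": [0, 0, 0], "grip": 8.5},
    {"dp": [-0.1, -0.2, 7], "twist": [0, 0, 0], "grip": 8.5},
    {"dp": [-0.1, -0.2, 10.5], "twist": [0, 0, 0], "grip": 8.5},
    {"dp": [-0.1, -0.2, 12.6], "twist": [0, 0, 0], "grip": 8.5},
    {"dp": [-0.1, -0.2, 12.6], "twist": [0, 0, 0], "grip": 8.5}
  ]
}}

```text
t: 2.33
tcp_pos: [0.4872, 0.2431, 0.1011]
eef_rot: [-0.003, -0.012, 1.0, -0.002]
contact_force: [0.0, 0.2, -0.6]
gripper_width: 0.0849
```

```bash
python3 - <<'E'
from h import *
s=snap('side','s2.png'); st=ctrl.read_state(); print(st['t'],st['tcp_pos'],st['eef_rot'],st['contact_force'])
a=cv2.imread('pics/s2.png'); cv2.imwrite('pics/z6.png',cv2.resize(a[180:360,260:440],None,fx=3.3,fy=3.3,interpolation=cv2.INTER_CUBIC))
# pad clearance check: tab in wrist view w2, top edges at z .145
E
```

```text
2.3833 [0.48834791 0.24371345 0.10385567] [-1.66125192e-03 -1.21571719e-02  9.99924325e-01 -8.87233767e-04] [0.5154464  0.5016715  0.71949502]
```

View pics/z6.png

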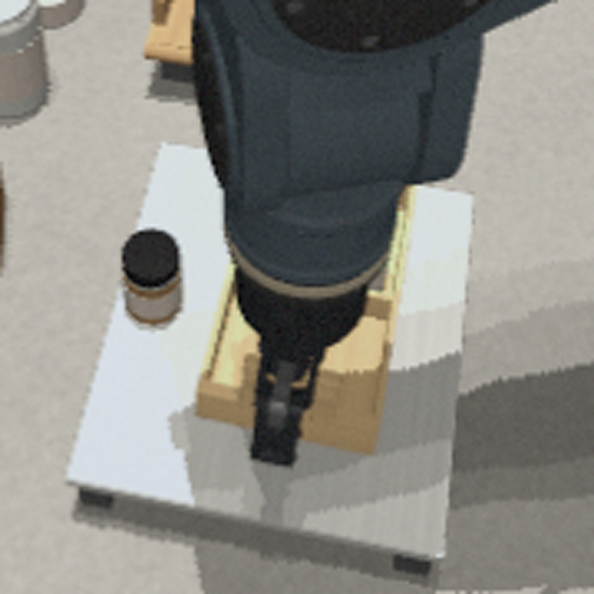

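The fingers straddle the tab, so I'm closing. The tool is tilted about 0.004 rad and should settle.

{"name": "drive_tool", "arguments": {
  "series": [
    {"dp": [0, 0, 0], "twist": [0, 0, 0], "grip": 6},
    {"dp": [0, 0, 0], "twist": [0, 0, 0], "grip": 4},
    {"dp": [0, 0, 0], "twist": [0, 0, 0], "grip": 3},
    {"dp": [0, 0, 0], "twist": [0, 0, 0], "grip": 2},
    {"dp": [0, 0, 0], "twist": [0, 0, 0], "grip": 1.6}
  ],
  "force": 30
}}

```text
t: 2.8
tcp_pos: [0.4899, 0.2451, 0.1061]
eef_rot: [0.001, -0.013, 1.0, 0.0]
contact_force: [-0.9, 0.1, 0.1]
gripper_width: 0.0247
```

{"name": "drive_tool", "arguments": {
  "series": [
    {"dp": [0, 0, 0], "twist": [0, 0, 0], "grip": 1.2},
    {"dp": [0, 0, 0], "twist": [0, 0, 0], "grip": 0.8},
    {"dp": [0, 0, 0], "twist": [0, 0, 0], "grip": 0.5},
    {"dp": [0, 0, 0], "twist": [0, 0, 0], "grip": 0.5},
    {"dp": [0, 0, 0], "twist": [0, 0, 0], "grip": 0.5}
  ],
  "force": 60
}}

```text
t: 3.22
tcp_pos: [0.4896, 0.2452, 0.1059]
eef_rot: [0.0, -0.013, 1.0, 0.0]
contact_force: [-1.8, 1.5, 6.5]
gripper_width: 0.0095
```

```bash
python3 - <<'E'
from h import *
s=snap('scene','c3.png'); st=ctrl.read_state(); print(st['t'],st['tcp_pos'],st['eef_rot'],st['contact_force'],st['torque'],st['gripper_width'])
a=cv2.imread('pics/c3.png'); cv2.imwrite('pics/z7.png',cv2.resize(a[110:250,300:480],None,fx=4,fy=4,interpolation=cv2.INTER_CUBIC))
E
```

```text
3.2667 [0.48958404 0.24517719 0.10587502] [ 3.49030755e-04 -1.32966092e-02  9.99911468e-01  3.68061539e-04] [-1.52459269  0.5962581   6.73625372] [ 0.15746189  0.31986277 -0.1921374 ] 0.009346096798351345
```

View pics/z7.png

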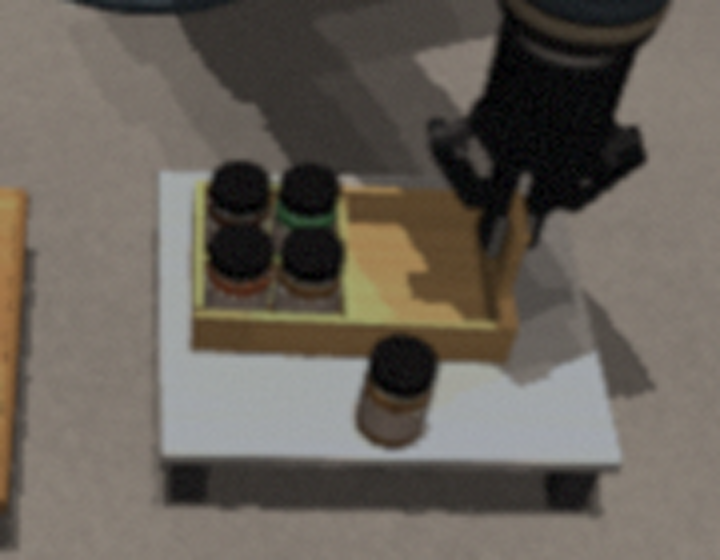

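Gripped, 9.3 mm wide with light hold-down. Next I correct the lateral offset (~12 mm) and yaw (~0.026 rad) while still on the stand.

{"name": "drive_tool", "arguments": {
  "series": [
    {"dp": [0.2, -0.1, 0], "twist": [0, 0, -0.05], "grip": 0.5},
    {"dp": [0.5, -0.3, 0], "twist": [0, 0, -0.12], "grip": 0.5},
    {"dp": [0.8, -0.6, 0], "twist": [0, 0, -0.2], "grip": 0.5},
    {"dp": [1.05, -0.8, 0], "twist": [0, 0, -0.26], "grip": 0.5},
    {"dp": [1.19, -0.97, 0], "twist": [0, 0, -0.3], "grip": 0.5}
  ]
}}

```text
t: 3.68
tcp_pos: [0.4782, 0.2354, 0.1059]
eef_rot: [0.001, -0.027, 1.0, 0.001]
contact_force: [3.2, 5.1, 2.9]
gripper_width: 0.0098
```

{"name": "drive_tool", "arguments": {
  "series": [
    {"dp": [0, 0, 0], "twist": [0, 0, 0], "grip": 0.5},
    {"dp": [0, 0, 0], "twist": [0, 0, 0], "grip": 0.5}
  ]
}}

```text
t: 3.85
tcp_pos: [0.478, 0.2352, 0.1059]
eef_rot: [0.0, -0.027, 1.0, 0.0]
contact_force: [-0.9, 1.9, 8.1]
gripper_width: 0.0092
```

```bash
python3 - <<'E'
from h import *
s=snap('scene','c4.png');s=snap('wrist','w4.png'); s=snap('side','s4.png');st=ctrl.read_state(); print(st['t'],st['tcp_pos'],st['eef_rot'],st['contact_force'],st['torque'],st['gripper_width'])
q=st['eef_rot'];print('yaw',2*np.arctan2(-q[1],q[2]))
a=cv2.imread('pics/c4.png'); cv2.imwrite('pics/z8.png',cv2.resize(a[130:250,160:460],None,fx=2.6,fy=2.6,interpolation=cv2.INTER_CUBIC))
E
```

```text
4.0 [0.47797984 0.23515853 0.1058585 ] [ 4.26089956e-04 -2.66188849e-02  9.99645513e-01  3.18133517e-04] [-1.21564345  2.00267526  8.15432678] [0.27980657 0.13725002 0.29257912] 0.009359652707235868
yaw 0.05324406638936993
```

View pics/z8.png

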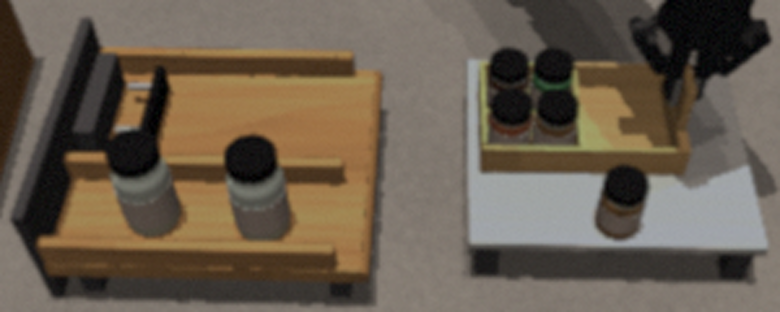

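View pics/w4.png

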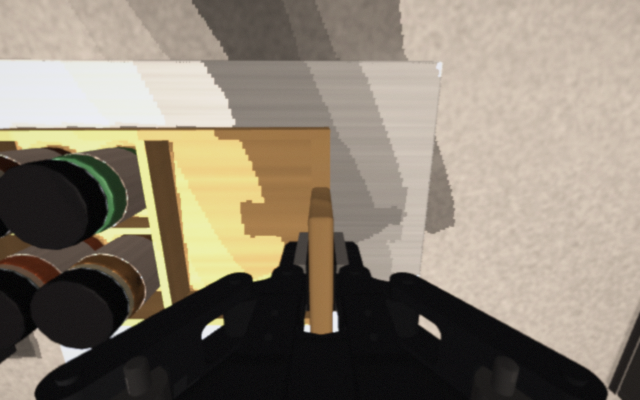

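View pics/s4.png

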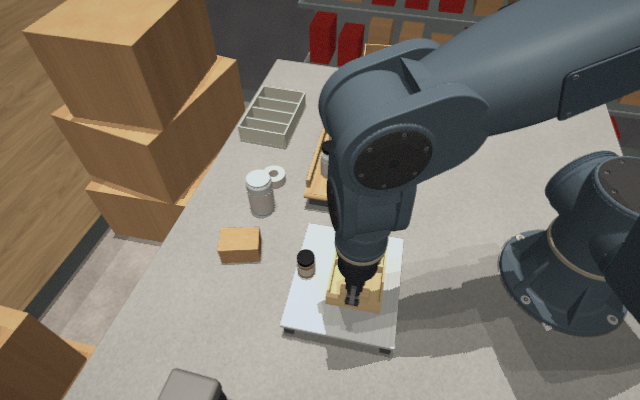

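```bash
cat >> h.py <<'E'
B0=np.array([0.4929,-0.0593]); th=0.053
bx=np.array([np.sin(th),-np.cos(th)]); by=np.array([np.cos(th),np.sin(th)])
def bay(p): d=np.array(p)[:2]-B0; return np.round([d@bx*1e3,d@by*1e3],1)
f3=lambda u,v:(u/2.6+160-.3,v/2.6+130-.3)
E
python3 - <<'E'
from h import *
c=load('c4.png');w=load('w4.png')
for p in [(482,148),(689,153),(483,65)]: print('top',bay(onz(c,f3(*p),.095)))
for p in [(10,128),(329,128)]: print('wr-edge',bay(onz(w,p,.095)))
for p in [(0,60),(440,62)]: print('stand edge',bay(onz(w,p,.06)))
for p in [(353,53),(102,47)]: print('rail-',bay(onz(c,f3(*p),.09)))
for p in [(353,72),(345,182)]: print('rail base -,+outer',bay(onz(c,f3(*p),.06)))
E
```

```text
top [-101.3   57.2]
top [-299.1   58.5]
top [-104.3  -56.3]
wr-edge [-136.   -61.1]
wr-edge [-298.9  -61.3]
stand edge [-105.2  -98.5]
stand edge [-365.3  -97.7]
rail- [ 31.6 -76.2]
rail- [298.9 -79.6]
rail base -,+outer [ 33.2 -78.3]
rail base -,+outer [31. 74.]
```

```bash
python3 - <<'E'
from h import *
import cv2
for p in [(.561,-.0864),(.4264,-.0919),(.4372,-.3546),(.5772,-.3507),(.4267,-.0937),(.5633,-.0848),(.6613,-.079),(.4125,-.0594),(.6689,-.0448),(.4141,-.0655),(.6715,-.0506),(.4174,-.0608),(.6694,-.0504)]: print(p,bay(p))
c=load('c4.png');s=load('side0.png');w=load('w1.png')
# project expected lane wireframe
def W(x,y,z): q=B0+bx*x/1e3+by*y/1e3; return [q[0],q[1],z]
pts=[W(x,y,z) for y in (-80,-68,68,80) for x in (30,272) for z in (.06,.09)]
for n,d,(x0,x1,y0,y1),k in [('c',c,(160,320,130,250),4.8),('s',s,(295,425,95,220),4.6),('w',w,(0,230,0,270),2.2)]:
    im=cv2.resize(d['frame'][y0:y1,x0:x1,::-1],None,fx=k,fy=k,interpolation=cv2.INTER_CUBIC)
    P=(proj(d,pts)-[x0,y0]+.5)*k
    for i,p in enumerate(P): cv2.circle(im,tuple(int(v) for v in p),4,[(0,0,255),(255,0,0),(0,255,0),(255,0,255)][i//4],1)
    cv2.imwrite(f'pics/ov_{n}.png',im)
E
```

```text
(0.561, -0.0864) [30.7 66.6]
(0.4264, -0.0919) [ 29.  -68.1]
(0.4372, -0.3546) [291.9 -71.3]
(0.5772, -0.3507) [295.5  68.7]
(0.4267, -0.0937) [ 30.8 -67.9]
(0.5633, -0.0848) [29.2 69. ]
(0.6613, -0.079) [ 28.6 167.1]
(0.4125, -0.0594) [ -4.2 -80.3]
(0.6689, -0.0448) [ -5.2 176.5]
(0.4141, -0.0655) [  2. -79.]
(0.6715, -0.0506) [  0.8 178.8]
(0.4174, -0.0608) [ -2.5 -75.5]
(0.6694, -0.0504) [  0.5 176.7]
```

View pics/ov_c.png

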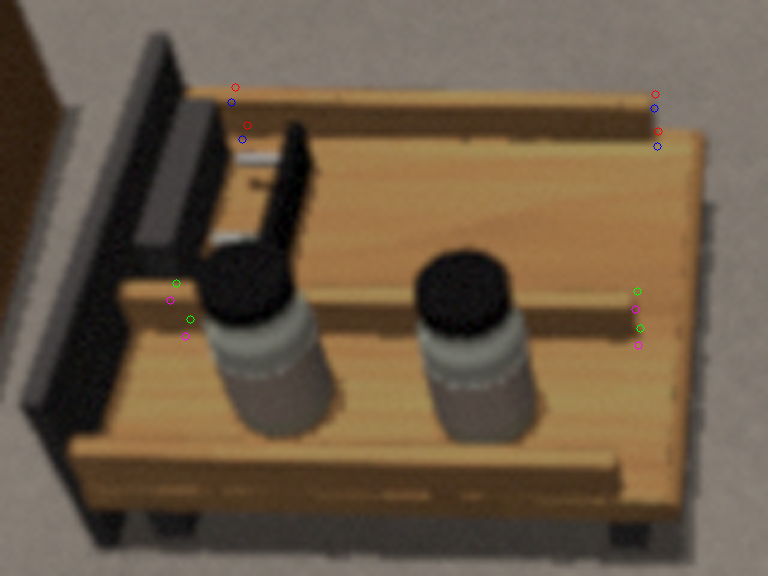

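View pics/ov_s.png

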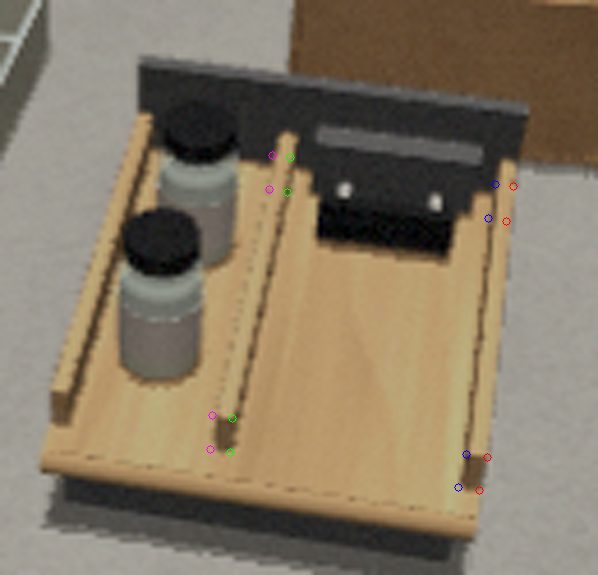

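View pics/ov_w.png

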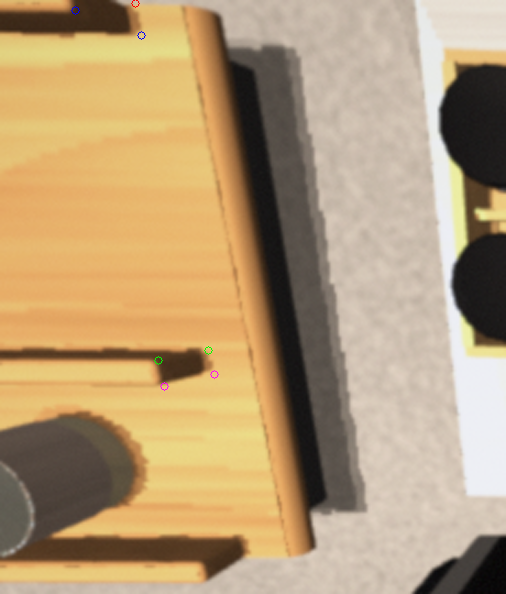

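Wrist and side overlays agree with the fitted bay frame to ~2–3 mm, and the rails are ~8 mm thick. The tray is aligned to about 2 mm, though the scene view hints at up to +4 mm. I'll start sliding and recheck before the rails.

{"name": "drive_tool", "arguments": {
  "series": [
    {"dp": [0, -0.4, 0], "twist": [0, 0, 0], "grip": 0.5},
    {"dp": [0, -1.1, 0], "twist": [0, 0, 0], "grip": 0.5},
    {"dp": [0, -1.9, 0], "twist": [0, 0, 0], "grip": 0.5},
    {"dp": [0, -2.7, 0], "twist": [0, 0, 0], "grip": 0.5},
    {"dp": [0, -3.5, 0], "twist": [0, 0, 0], "grip": 0.5}
  ],
  "force": 80
}}

```text
t: 4.42
tcp_pos: [0.4799, 0.2007, 0.1059]
eef_rot: [0.0, -0.027, 1.0, 0.001]
contact_force: [-0.4, 8.9, 6.0]
gripper_width: 0.0092
```

{"name": "drive_tool", "arguments": {
  "series": [
    {"dp": [0, -0.8, 0], "twist": [0, 0, 0], "grip": 0.5},
    {"dp": [0, -1.6, 0], "twist": [0, 0, 0], "grip": 0.5},
    {"dp": [0, -2.4, 0], "twist": [0, 0, 0], "grip": 0.5},
    {"dp": [0, -3.1, 0], "twist": [0, 0, 0], "grip": 0.5},
    {"dp": [0, -3.5, 0], "twist": [0, 0, 0], "grip": 0.5}
  ]
}}

```text
t: 4.83
tcp_pos: [0.4818, 0.1654, 0.1059]
eef_rot: [0.0, -0.027, 1.0, 0.001]
contact_force: [0.0, 9.1, 6.8]
gripper_width: 0.0093
```

```bash
python3 - <<'E'
from h import *
s=snap('scene','c5.png');st=ctrl.read_state(); print(st['t'],st['tcp_pos'],bay(st['tcp_pos']),st['eef_rot'],st['contact_force'],st['torque'],st['gripper_width'])
a=cv2.imread('pics/c5.png'); cv2.imwrite('pics/z9.png',cv2.resize(a[130:250,200:400],None,fx=4,fy=4,interpolation=cv2.INTER_CUBIC))
E
```

```text
4.8833 [0.48184548 0.16485685 0.10590041] [-224.4    0.8] [ 5.25122554e-04 -2.63938877e-02  9.99651214e-01  7.33631249e-04] [-0.90590545  2.50810777  8.11544172] [0.23377441 0.09664095 0.04106473] 0.008919974364648193
```

View pics/z9.png

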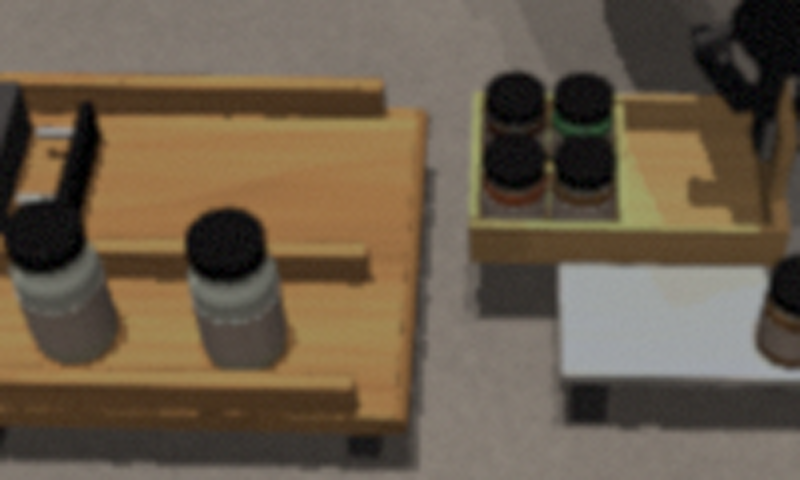

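Tray nose is at col ~470, mid-row 160. The lane mid-row is ~164 before correcting for the 5 mm height difference, so it's centred within ~2 mm and level. Continuing to land the nose at about +20.

{"name": "drive_tool", "arguments": {
  "series": [
    {"dp": [0, -0.4, 0], "twist": [0, 0, 0], "grip": 0.5},
    {"dp": [0, -0.9, 0], "twist": [0, 0, 0], "grip": 0.5},
    {"dp": [0, -1.4, 0], "twist": [0, 0, 0], "grip": 0.5},
    {"dp": [0, -1.9, 0], "twist": [0, 0, 0], "grip": 0.5},
    {"dp": [0, -2.4, 0], "twist": [0, 0, 0], "grip": 0.5}
  ]
}}

```text
t: 5.3
tcp_pos: [0.4832, 0.142, 0.106]
eef_rot: [0.001, -0.027, 1.0, 0.001]
contact_force: [-0.5, 12.0, 8.1]
gripper_width: 0.0091
```

{"name": "drive_tool", "arguments": {
  "series": [
    {"dp": [0, -0.5, 0], "twist": [0, 0, 0], "grip": 0.5},
    {"dp": [0, -1.0, 0], "twist": [0, 0, 0], "grip": 0.5},
    {"dp": [0, -1.5, 0], "twist": [0, 0, 0], "grip": 0.5},
    {"dp": [0, -2.0, 0], "twist": [0, 0, 0], "grip": 0.5},
    {"dp": [0, -2.2, 0], "twist": [0, 0, 0], "grip": 0.5}
  ]
}}

```text
t: 5.72
tcp_pos: [0.4843, 0.1203, 0.106]
eef_rot: [0.001, -0.027, 1.0, 0.002]
contact_force: [0.3, 5.4, -0.4]
gripper_width: 0.0092
```

```bash
python3 - <<'E'
from h import *
s=snap('scene','c6.png');st=ctrl.read_state(); print(st['t'],st['tcp_pos'],bay(st['tcp_pos']),st['eef_rot'],st['contact_force'],st['torque'],st['gripper_width'])
a=cv2.imread('pics/c6.png'); cv2.imwrite('pics/z10.png',cv2.resize(a[130:250,200:400],None,fx=4,fy=4,interpolation=cv2.INTER_CUBIC))
E
```

```text
5.7667 [0.48423471 0.11964349 0.10590171] [-179.2    0.8] [ 5.43166707e-04 -2.67364587e-02  9.99641858e-01  1.01077106e-03] [-2.37963988  7.27034505  7.51885833] [1.12867718 0.32813836 0.08615493] 0.009003030241169776
```

View pics/z10.png

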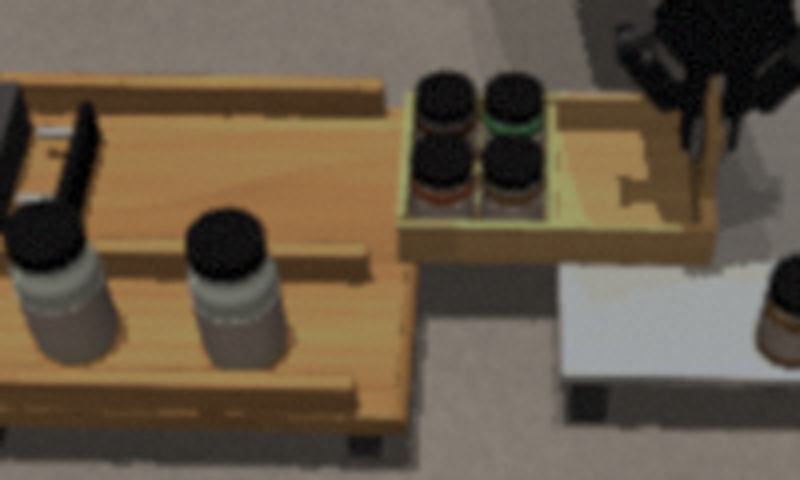

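Nose is on the deck by about 15 mm, centred between the rails. Continuing slowly into the lane and watching the forces.

{"name": "drive_tool", "arguments": {
  "series": [
    {"dp": [0, -0.3, 0], "twist": [0, 0, 0], "grip": 0.5},
    {"dp": [0, -0.7, 0], "twist": [0, 0, 0], "grip": 0.5},
    {"dp": [0, -1.1, 0], "twist": [0, 0, 0], "grip": 0.5},
    {"dp": [0, -1.5, 0], "twist": [0, 0, 0], "grip": 0.5},
    {"dp": [0, -2.0, 0], "twist": [0, 0, 0], "grip": 0.5}
  ]
}}

```text
t: 6.18
tcp_pos: [0.4853, 0.1001, 0.1059]
eef_rot: [0.001, -0.027, 1.0, 0.001]
contact_force: [-0.8, 10.0, 7.6]
gripper_width: 0.0089
```

{"name": "drive_tool", "arguments": {
  "series": [
    {"dp": [0, -0.4, 0], "twist": [0, 0, 0], "grip": 0.5},
    {"dp": [0, -0.9, 0], "twist": [0, 0, 0], "grip": 0.5},
    {"dp": [0, -1.4, 0], "twist": [0, 0, 0], "grip": 0.5},
    {"dp": [0, -1.9, 0], "twist": [0, 0, 0], "grip": 0.5},
    {"dp": [0, -2.4, 0], "twist": [0, 0, 0], "grip": 0.5}
  ]
}}

```text
t: 6.6
tcp_pos: [0.4866, 0.076, 0.1059]
eef_rot: [0.001, -0.027, 1.0, 0.001]
contact_force: [-0.1, 10.5, 8.5]
gripper_width: 0.009
```

```bash
python3 - <<'E'
from h import *
s=snap('scene','c7.png');s=snap('wrist','w7.png');st=ctrl.read_state(); print(st['t'],st['tcp_pos'],bay(st['tcp_pos']),st['eef_rot'],st['contact_force'],st['torque'],st['gripper_width'])
a=cv2.imread('pics/c7.png'); cv2.imwrite('pics/z11.png',cv2.resize(a[130:250,200:400],None,fx=4,fy=4,interpolation=cv2.INTER_CUBIC))
E
```

```text
6.7 [0.48659183 0.07519634 0.10589893] [-134.6    0.8] [ 5.49829258e-04 -2.64286999e-02  9.99650412e-01  5.25639987e-04] [0.28873684 3.88430167 7.52423261] [0.45072796 0.07089614 0.07026069] 0.008888709233503657
```

View pics/z11.png

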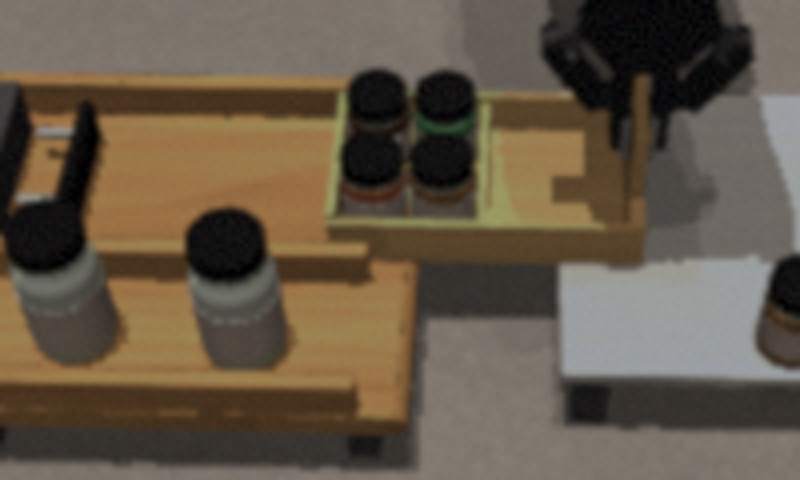

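View pics/w7.png

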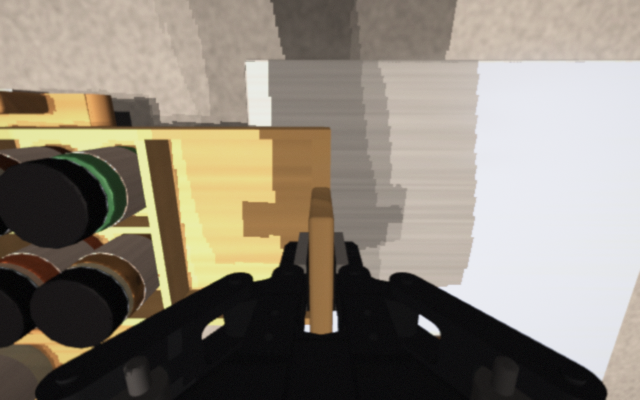

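Inside the lane with no side force. Moving on to nose ≈ 195.

{"name": "drive_tool", "arguments": {
  "series": [
    {"dp": [0, -0.5, 0], "twist": [0, 0, 0], "grip": 0.5},
    {"dp": [0, -1.2, 0], "twist": [0, 0, 0], "grip": 0.5},
    {"dp": [0, -2.0, 0], "twist": [0, 0, 0], "grip": 0.5},
    {"dp": [0, -2.8, 0], "twist": [0, 0, 0], "grip": 0.5},
    {"dp": [0, -3.5, 0], "twist": [0, 0, 0], "grip": 0.5}
  ]
}}

```text
t: 7.12
tcp_pos: [0.4884, 0.0408, 0.1059]
eef_rot: [0.001, -0.027, 1.0, 0.001]
contact_force: [-0.3, 11.3, 8.2]
gripper_width: 0.0093
```

{"name": "drive_tool", "arguments": {
  "series": [
    {"dp": [0, -0.6, 0], "twist": [0, 0, 0], "grip": 0.5},
    {"dp": [0, -1.3, 0], "twist": [0, 0, 0], "grip": 0.5},
    {"dp": [0, -2.0, 0], "twist": [0, 0, 0], "grip": 0.5},
    {"dp": [0, -2.8, 0], "twist": [0, 0, 0], "grip": 0.5},
    {"dp": [0, -3.5, 0], "twist": [0, 0, 0], "grip": 0.5}
  ]
}}

```text
t: 7.53
tcp_pos: [0.4902, 0.0059, 0.1059]
eef_rot: [0.001, -0.027, 1.0, 0.001]
contact_force: [1.0, 10.7, 9.5]
gripper_width: 0.0092
```

{"name": "drive_tool", "arguments": {
  "series": [
    {"dp": [0, -0.6, 0], "twist": [0, 0, 0], "grip": 0.5},
    {"dp": [0, -1.3, 0], "twist": [0, 0, 0], "grip": 0.5},
    {"dp": [0, -2.0, 0], "twist": [0, 0, 0], "grip": 0.5},
    {"dp": [0, -2.8, 0], "twist": [0, 0, 0], "grip": 0.5},
    {"dp": [0, -3.5, 0], "twist": [0, 0, 0], "grip": 0.5}
  ]
}}

```text
t: 7.95
tcp_pos: [0.4921, -0.029, 0.1059]
eef_rot: [0.001, -0.027, 1.0, 0.001]
contact_force: [-0.3, 11.9, 10.8]
gripper_width: 0.0092
```

{"name": "drive_tool", "arguments": {
  "series": [
    {"dp": [0, -0.6, 0], "twist": [0, 0, 0], "grip": 0.5},
    {"dp": [0, -1.2, 0], "twist": [0, 0, 0], "grip": 0.5},
    {"dp": [0, -1.8, 0], "twist": [0, 0, 0], "grip": 0.5},
    {"dp": [0, -2.2, 0], "twist": [0, 0, 0], "grip": 0.5},
    {"dp": [0, -2.5, 0], "twist": [0, 0, 0], "grip": 0.5}
  ]
}}

```text
t: 8.37
tcp_pos: [0.4934, -0.0539, 0.1059]
eef_rot: [0.001, -0.027, 1.0, 0.001]
contact_force: [-0.7, 12.9, 11.1]
gripper_width: 0.0091
```

```bash
python3 - <<'E'
from h import *
s=snap('scene','c8.png');s=snap('wrist','w8.png');st=ctrl.read_state(); print(st['t'],st['tcp_pos'],bay(st['tcp_pos']),st['eef_rot'],st['contact_force'],st['torque'],st['gripper_width'])
a=cv2.imread('pics/c8.png'); cv2.imwrite('pics/z12.png',cv2.resize(a[120:240,170:350],None,fx=4.4,fy=4.4,interpolation=cv2.INTER_CUBIC))
E
```

```text
8.4667 [ 0.49337951 -0.05431339  0.10588639] [-5.   0.7] [ 5.13856752e-04 -2.65526004e-02  9.99647035e-01  7.07339620e-04] [0.90592271 6.79494725 9.93489693] [1.09455953 0.01630518 0.015082  ] 0.009195767247942414
```

View pics/z12.png

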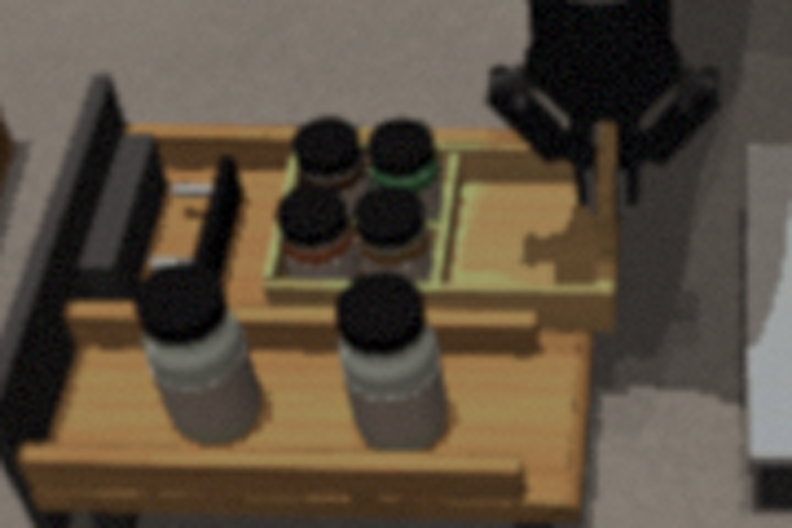

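View pics/w8.png

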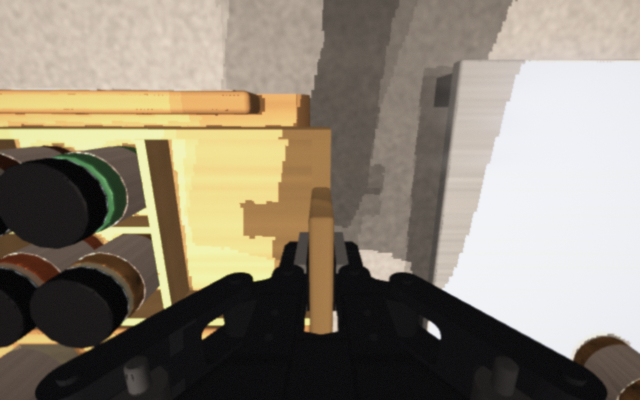

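```bash
python3 - <<'E'
from h import *
w=load('w8.png')
a=cv2.imread('pics/w8.png'); cv2.imwrite('pics/z13.png',cv2.resize(a[80:150,130:350],None,fx=3.6,fy=3.6,interpolation=cv2.INTER_CUBIC))
for p in [(200,114),(100,114),(245,114)]: print('rail',bay(onz(w,p,.09)))
for p in [(200,128),(100,128),(330,128)]: print('tray',bay(onz(w,p,.095)))
E
```

```text
rail [ 58.2 -68. ]
rail [110.2 -67.9]
rail [ 34.7 -68. ]
tray [ 57.  -61.1]
tray [108.  -61.1]
tray [ -9.5 -61.2]
```

View pics/z13.png

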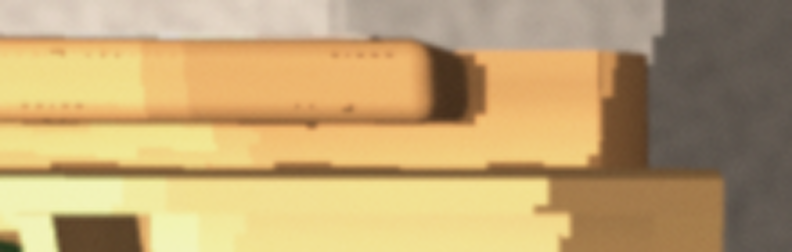

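Tray y ≈ −1 mm and parallel (clearance −61.1 vs −68.0 to the rail). Now I ease the hold-down by 0.2 mm and creep towards the plate.

{"name": "drive_tool", "arguments": {
  "series": [
    {"dp": [0, -0.3, -0.02], "twist": [0, 0, 0], "grip": 0.5},
    {"dp": [0, -0.7, -0.02], "twist": [0, 0, 0], "grip": 0.5},
    {"dp": [0, -1.1, -0.02], "twist": [0, 0, 0], "grip": 0.5},
    {"dp": [0, -1.5, -0.02], "twist": [0, 0, 0], "grip": 0.5},
    {"dp": [0, -1.8, -0.02], "twist": [0, 0, 0], "grip": 0.5}
  ]
}}

```text
t: 8.88
tcp_pos: [0.4942, -0.0719, 0.1059]
eef_rot: [0.0, -0.027, 1.0, 0.001]
contact_force: [-1.3, 11.4, 8.8]
gripper_width: 0.009
```

{"name": "drive_tool", "arguments": {
  "series": [
    {"dp": [0, -0.1, 0], "twist": [0, 0, 0], "grip": 0.5},
    {"dp": [0, -0.2, 0], "twist": [0, 0, 0], "grip": 0.5},
    {"dp": [0, -0.3, 0], "twist": [0, 0, 0], "grip": 0.5},
    {"dp": [0, -0.4, 0], "twist": [0, 0, 0], "grip": 0.5},
    {"dp": [0, -0.5, 0], "twist": [0, 0, 0], "grip": 0.5}
  ]
}}

```text
t: 9.3
tcp_pos: [0.4944, -0.0767, 0.1059]
eef_rot: [0.0, -0.027, 1.0, 0.001]
contact_force: [-0.9, 11.6, 8.0]
gripper_width: 0.0091
```

```bash
python3 - <<'E'
from h import *
s=snap('scene','c9.png');st=ctrl.read_state(); print(st['t'],st['tcp_pos'],bay(st['tcp_pos']),st['contact_force'],st['torque'],st['gripper_width'])
a=cv2.imread('pics/c9.png'); cv2.imwrite('pics/z14.png',cv2.resize(a[130:210,180:280],None,fx=7,fy=7,interpolation=cv2.INTER_CUBIC))
E
```

```text
9.35 [ 0.49439512 -0.07683876  0.10590424] [17.6  0.6] [-0.79647832  9.38876462  8.77711092] [ 1.61916063e+00  9.47350833e-02 -1.44283585e-03] 0.008998779450683397
```

View pics/z14.png

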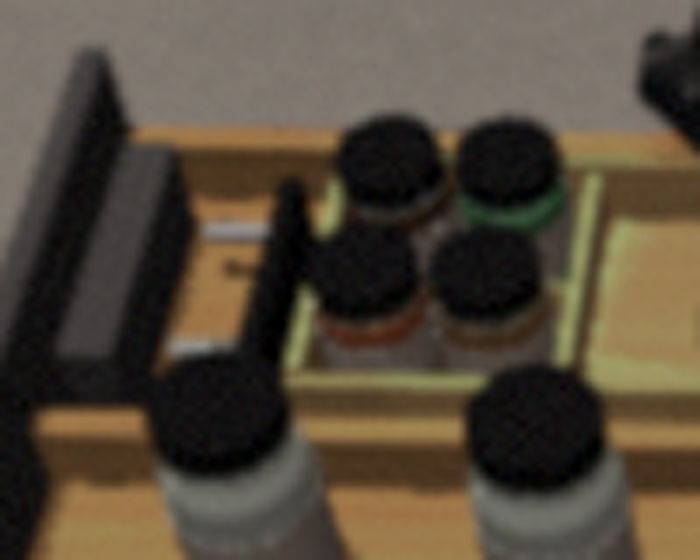

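{"name": "drive_tool", "arguments": {
  "series": [
    {"dp": [0, -0.1, -0.04], "twist": [0, 0, 0], "grip": 0.5},
    {"dp": [0, -0.2, -0.04], "twist": [0, 0, 0], "grip": 0.5},
    {"dp": [0, -0.3, -0.04], "twist": [0, 0, 0], "grip": 0.5},
    {"dp": [0, -0.4, -0.04], "twist": [0, 0, 0], "grip": 0.5},
    {"dp": [0, -0.5, -0.04], "twist": [0, 0, 0], "grip": 0.5}
  ]
}}

```text
t: 9.77
tcp_pos: [0.4943, -0.082, 0.1059]
eef_rot: [-0.0, -0.027, 1.0, 0.001]
contact_force: [-0.7, 6.9, 4.3]
gripper_width: 0.0087
```

{"name": "drive_tool", "arguments": {
  "series": [
    {"dp": [0, -0.05, 0], "twist": [0, 0, 0], "grip": 0.5},
    {"dp": [0, -0.1, 0], "twist": [0, 0, 0], "grip": 0.5},
    {"dp": [0, -0.15, 0], "twist": [0, 0, 0], "grip": 0.5},
    {"dp": [0, -0.2, 0], "twist": [0, 0, 0], "grip": 0.5},
    {"dp": [0, -0.25, 0], "twist": [0, 0, 0], "grip": 0.5}
  ]
}}

```text
t: 10.18
tcp_pos: [0.4945, -0.0845, 0.1059]
eef_rot: [-0.0, -0.027, 1.0, 0.001]
contact_force: [-1.3, 6.8, 3.2]
gripper_width: 0.0087
```

```bash
python3 - <<'E'
from h import *
s=snap('scene','c10.png');st=ctrl.read_state(); print(st['t'],st['tcp_pos'],bay(st['tcp_pos']),st['contact_force'],st['torque'],st['gripper_width'])
a=cv2.imread('pics/c10.png'); cv2.imwrite('pics/z15.png',cv2.resize(a[130:210,180:280],None,fx=7,fy=7,interpolation=cv2.INTER_CUBIC))
E
```

```text
10.2333 [ 0.49445541 -0.08459359  0.10592673] [25.3  0.2] [-0.11181084  7.02708144  3.93578717] [ 1.06946108 -0.05677318  0.09131323] 0.009234482886765026
```

View pics/z15.png

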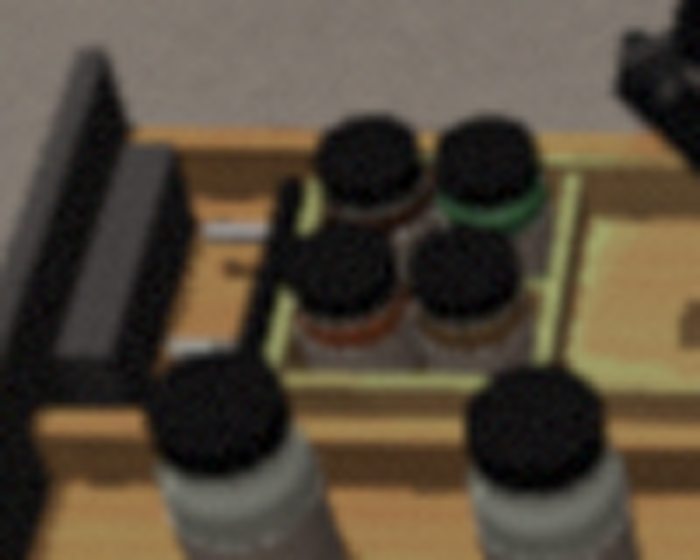

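Nose is about at the plate (gap nearly closed). Creeping 2.5 mm per call.

{"name": "drive_tool", "arguments": {
  "series": [
    {"dp": [0, -0.05, 0], "twist": [0, 0, 0], "grip": 0.5},
    {"dp": [0, -0.1, 0], "twist": [0, 0, 0], "grip": 0.5},
    {"dp": [0, -0.15, 0], "twist": [0, 0, 0], "grip": 0.5},
    {"dp": [0, -0.2, 0], "twist": [0, 0, 0], "grip": 0.5},
    {"dp": [0, -0.25, 0], "twist": [0, 0, 0], "grip": 0.5}
  ]
}}

```text
t: 10.65
tcp_pos: [0.4946, -0.087, 0.1059]
eef_rot: [-0.0, -0.027, 1.0, 0.001]
contact_force: [-0.9, 7.5, 3.8]
gripper_width: 0.009
```

{"name": "drive_tool", "arguments": {
  "series": [
    {"dp": [0, -0.05, 0], "twist": [0, 0, 0], "grip": 0.5},
    {"dp": [0, -0.1, 0], "twist": [0, 0, 0], "grip": 0.5},
    {"dp": [0, -0.15, 0], "twist": [0, 0, 0], "grip": 0.5},
    {"dp": [0, -0.2, 0], "twist": [0, 0, 0], "grip": 0.5},
    {"dp": [0, -0.25, 0], "twist": [0, 0, 0], "grip": 0.5}
  ]
}}

```text
t: 11.07
tcp_pos: [0.4947, -0.0894, 0.1059]
eef_rot: [-0.0, -0.027, 1.0, 0.001]
contact_force: [-0.6, 7.9, 4.3]
gripper_width: 0.0092
```

```bash
python3 - <<'E'
from h import *
s=snap('scene','c11.png');st=ctrl.read_state(); print(st['t'],st['tcp_pos'],bay(st['tcp_pos']),st['contact_force'],st['torque'],st['gripper_width'])
a=cv2.imread('pics/c11.png'); cv2.imwrite('pics/z16.png',cv2.resize(a[130:210,180:280],None,fx=7,fy=7,interpolation=cv2.INTER_CUBIC))
E
```

```text
11.1167 [ 0.49472613 -0.08947439  0.10591231] [30.2  0.2] [0.71557948 7.22443918 2.58109037] [ 1.19836642 -0.03120317  0.04284607] 0.009184161701492253
```

View pics/z16.png

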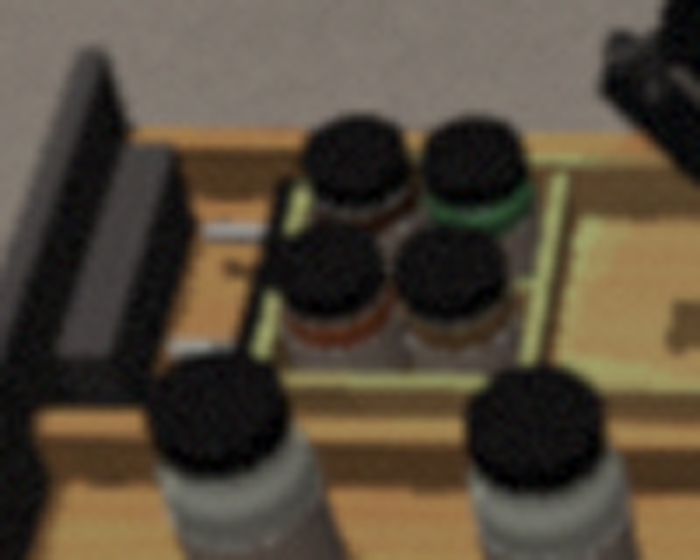

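{"name": "drive_tool", "arguments": {
  "series": [
    {"dp": [0, -0.04, 0], "twist": [0, 0, 0], "grip": 0.5},
    {"dp": [0, -0.08, 0], "twist": [0, 0, 0], "grip": 0.5},
    {"dp": [0, -0.12, 0], "twist": [0, 0, 0], "grip": 0.5},
    {"dp": [0, -0.16, 0], "twist": [0, 0, 0], "grip": 0.5},
    {"dp": [0, -0.2, 0], "twist": [0, 0, 0], "grip": 0.5}
  ]
}}

```text
t: 11.53
tcp_pos: [0.4948, -0.0913, 0.1059]
eef_rot: [-0.0, -0.027, 1.0, 0.001]
contact_force: [-0.6, 9.1, 3.0]
gripper_width: 0.0091
```

{"name": "drive_tool", "arguments": {
  "series": [
    {"dp": [0, -0.04, 0], "twist": [0, 0, 0], "grip": 0.5},
    {"dp": [0, -0.08, 0], "twist": [0, 0, 0], "grip": 0.5},
    {"dp": [0, -0.12, 0], "twist": [0, 0, 0], "grip": 0.5},
    {"dp": [0, -0.16, 0], "twist": [0, 0, 0], "grip": 0.5},
    {"dp": [0, -0.2, 0], "twist": [0, 0, 0], "grip": 0.5}
  ]
}}

```text
t: 11.95
tcp_pos: [0.4949, -0.0933, 0.1059]
eef_rot: [-0.0, -0.027, 1.0, 0.001]
contact_force: [0.6, 8.8, 2.7]
gripper_width: 0.0092
```

{"name": "drive_tool", "arguments": {
  "series": [
    {"dp": [0, -0.03, 0], "twist": [0, 0, 0], "grip": 0.5},
    {"dp": [0, -0.06, 0], "twist": [0, 0, 0], "grip": 0.5},
    {"dp": [0, -0.09, 0], "twist": [0, 0, 0], "grip": 0.5},
    {"dp": [0, -0.12, 0], "twist": [0, 0, 0], "grip": 0.5}
  ]
}}

```text
t: 12.28
tcp_pos: [0.495, -0.0945, 0.1059]
eef_rot: [-0.0, -0.027, 1.0, 0.001]
contact_force: [-0.4, 10.1, 3.2]
gripper_width: 0.0092
```

```bash
python3 - <<'E'
from h import *
s=snap('scene','c12.png');st=ctrl.read_state(); print(st['t'],st['tcp_pos'],bay(st['tcp_pos']),st['contact_force'],st['torque'],st['gripper_width'])
a=cv2.imread('pics/c12.png'); cv2.imwrite('pics/z17.png',cv2.resize(a[130:210,180:280],None,fx=7,fy=7,interpolation=cv2.INTER_CUBIC))
E
```

```text
12.3333 [ 0.49499694 -0.0945106   0.10591286] [35.3  0.2] [0.56066128 9.20065866 3.01113256] [ 1.47020659 -0.04851082  0.0065148 ] 0.008496627969582848
```

View pics/z17.png

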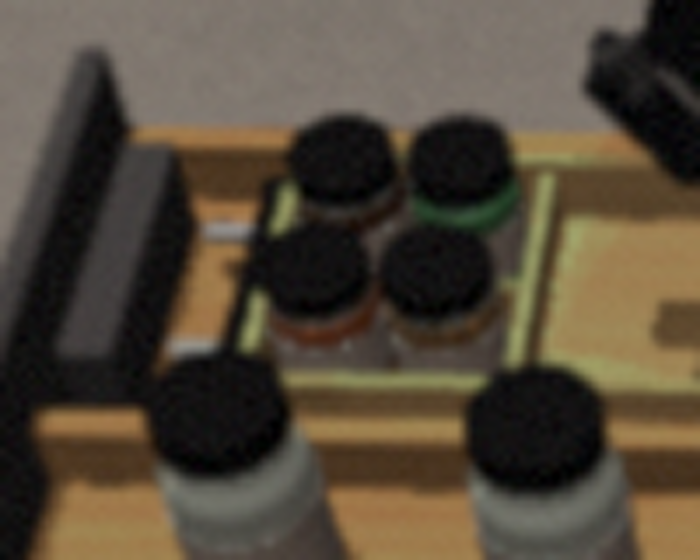

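The plate is yielding, its rods visibly shorter (col 267→252). Finer steps now.

{"name": "drive_tool", "arguments": {
  "series": [
    {"dp": [0, -0.02, 0], "twist": [0, 0, 0], "grip": 0.5},
    {"dp": [0, -0.04, 0], "twist": [0, 0, 0], "grip": 0.5},
    {"dp": [0, -0.06, 0], "twist": [0, 0, 0], "grip": 0.5}
  ]
}}

```text
t: 12.58
tcp_pos: [0.495, -0.0948, 0.1059]
eef_rot: [-0.0, -0.027, 1.0, 0.001]
contact_force: [-0.0, 12.6, 4.4]
gripper_width: 0.0091
```

{"name": "drive_tool", "arguments": {
  "series": [
    {"dp": [0, -0.02, 0], "twist": [0, 0, 0], "grip": 0.5},
    {"dp": [0, -0.04, 0], "twist": [0, 0, 0], "grip": 0.5}
  ]
}}

```text
t: 12.75
tcp_pos: [0.495, -0.0949, 0.1059]
eef_rot: [-0.0, -0.027, 1.0, 0.002]
contact_force: [-0.7, 16.0, 4.8]
gripper_width: 0.0092
```

{"name": "drive_tool", "arguments": {
  "series": [
    {"dp": [0, -0.02, 0], "twist": [0, 0, 0], "grip": 0.5},
    {"dp": [0, -0.04, 0], "twist": [0, 0, 0], "grip": 0.5}
  ]
}}

```text
t: 12.92
tcp_pos: [0.4951, -0.0949, 0.1059]
eef_rot: [-0.0, -0.027, 1.0, 0.002]
contact_force: [-0.9, 18.5, 7.1]
gripper_width: 0.0089
```

Rigid: position is stuck while force climbs ~3 N per 0.4 mm. Holding.

{"name": "drive_tool", "arguments": {
  "series": [
    {"dp": [0, -0.02, 0], "twist": [0, 0, 0], "grip": 0.5},
    {"dp": [0, -0.02, 0], "twist": [0, 0, 0], "grip": 0.5},
    {"dp": [0, -0.02, 0], "twist": [0, 0, 0], "grip": 0.5},
    {"dp": [0, -0.02, 0], "twist": [0, 0, 0], "grip": 0.5},
    {"dp": [0, -0.02, 0], "twist": [0, 0, 0], "grip": 0.5}
  ]
}}

```text
t: 13.33
tcp_pos: [0.495, -0.095, 0.1059]
eef_rot: [-0.0, -0.027, 1.0, 0.002]
contact_force: [-0.6, 18.7, 6.2]
gripper_width: 0.0092
```

```bash
python3 - <<'E'
from h import *
s=snap('scene','c13.png');st=ctrl.read_state(); print(st['t'],st['tcp_pos'],bay(st['tcp_pos']),st['contact_force'],st['torque'],st['gripper_width'])
a=cv2.imread('pics/c13.png'); cv2.imwrite('pics/z18.png',cv2.resize(a[130:210,180:280],None,fx=7,fy=7,interpolation=cv2.INTER_CUBIC))
E
```

```text
13.3833 [ 0.49504476 -0.09499038  0.1059216 ] [35.8  0.3] [-1.56953175 17.97624674  5.85078097] [ 3.22301829 -0.04750674 -0.11180015] 0.009081200235468991
```

View pics/z18.png

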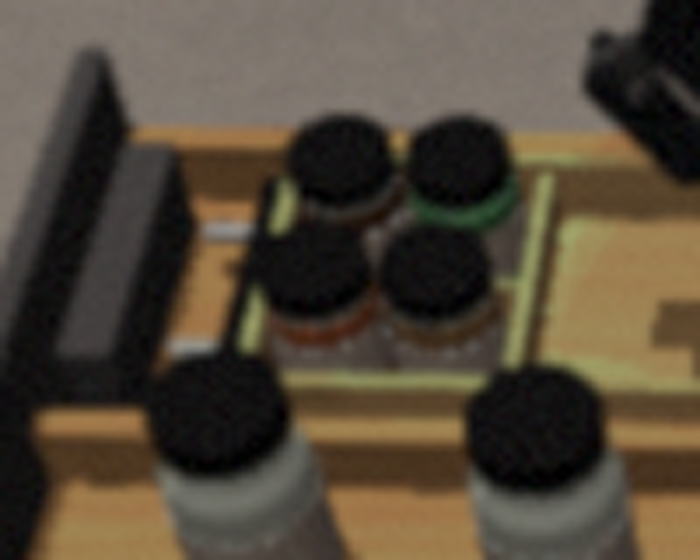

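The stop is pressed fully in and has been held ~0.5 s at ~18 N total push, roughly 10 N of it on the stop. I'll relax the push partly, then open.

{"name": "drive_tool", "arguments": {
  "series": [
    {"dp": [0, 0.03, 0], "twist": [0, 0, 0], "grip": 0.5},
    {"dp": [0, 0.06, 0], "twist": [0, 0, 0], "grip": 0.5},
    {"dp": [0, 0.08, 0], "twist": [0, 0, 0], "grip": 0.5},
    {"dp": [0, 0.08, 0], "twist": [0, 0, 0], "grip": 0.5}
  ],
  "force": 30
}}

```text
t: 13.72
tcp_pos: [0.495, -0.095, 0.1059]
eef_rot: [-0.0, -0.027, 1.0, 0.001]
contact_force: [-0.2, 11.4, 4.2]
gripper_width: 0.0094
```

{"name": "drive_tool", "arguments": {
  "series": [
    {"dp": [0, 0.08, 0], "twist": [0, 0, 0], "grip": 2},
    {"dp": [0, 0.08, 0], "twist": [0, 0, 0], "grip": 4},
    {"dp": [0, 0.08, 0], "twist": [0, 0, 0], "grip": 6},
    {"dp": [0, 0.08, 0], "twist": [0, 0, 0], "grip": 6},
    {"dp": [0, 0.08, 0], "twist": [0, 0, 0], "grip": 6}
  ]
}}

```text
t: 14.13
tcp_pos: [0.4951, -0.0955, 0.1058]
eef_rot: [-0.0, -0.026, 1.0, -0.0]
contact_force: [-0.0, 0.6, 0.1]
gripper_width: 0.0604
```

```bash
python3 - <<'E'
from h import *
s=snap('scene','c14.png');st=ctrl.read_state(); print(st['t'],st['tcp_pos'],bay(st['tcp_pos']),st['contact_force'],st['torque'],st['gripper_width'])
a=cv2.imread('pics/c14.png'); cv2.imwrite('pics/z19.png',cv2.resize(a[120:220,180:320],None,fx=5.6,fy=5.6,interpolation=cv2.INTER_CUBIC))
E
```

```text
14.1833 [ 0.4951348  -0.09552351  0.10586622] [36.3  0.3] [-0.2906338  -0.39427892  0.10255961] [-0.02817197  0.00309537 -0.00763349] 0.06014736634194102
```

View pics/z19.png

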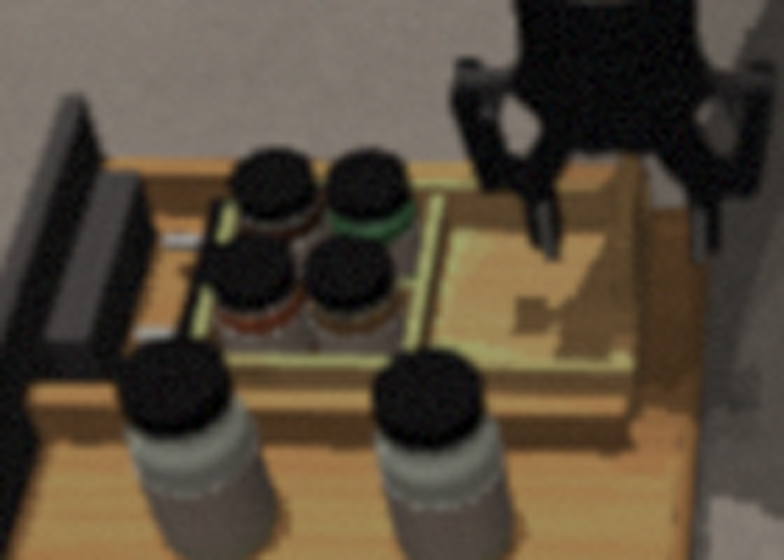

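Released and clear on both sides; the tray stays against the plate. Retracting straight up.

{"name": "drive_tool", "arguments": {
  "series": [
    {"dp": [0, 0, -1.5], "twist": [0, 0, 0], "grip": 6},
    {"dp": [0, 0, -4], "twist": [0, 0, 0], "grip": 6},
    {"dp": [0, 0, -7], "twist": [0, 0, 0], "grip": 6},
    {"dp": [0, 0, -10], "twist": [0, 0, 0], "grip": 6},
    {"dp": [0, 0, -12], "twist": [0, 0, 0], "grip": 6}
  ]
}}

```text
t: 14.6
tcp_pos: [0.4956, -0.0956, 0.2286]
eef_rot: [0.001, -0.026, 1.0, -0.0]
contact_force: [1.3, -0.6, -0.3]
gripper_width: 0.0598
```

{"name": "drive_tool", "arguments": {
  "series": [
    {"dp": [0, 3, 0], "twist": [0, 0, 0], "grip": 6},
    {"dp": [0, 6, 0], "twist": [0, 0, 0], "grip": 6},
    {"dp": [0, 9, 0], "twist": [0, 0, 0], "grip": 6},
    {"dp": [0, 12, 0], "twist": [0, 0, 0], "grip": 6},
    {"dp": [0, 12, 0], "twist": [0, 0, 0], "grip": 6}
  ]
}}

```text
t: 15.02
tcp_pos: [0.4885, 0.0282, 0.226]
eef_rot: [0.0, -0.028, 1.0, 0.001]
contact_force: [-0.2, 0.9, -0.0]
gripper_width: 0.06
```

```bash
python3 - <<'E'
from h import *
s=snap('scene','c15.png');s=snap('wrist','w15.png');st=ctrl.read_state(); print(st['t'],st['tcp_pos'],st['contact_force'])
a=cv2.imread('pics/c15.png'); cv2.imwrite('pics/z20.png',cv2.resize(a[130:250,160:460],None,fx=2.6,fy=2.6,interpolation=cv2.INTER_CUBIC))
E
```

```text
15.1167 [0.48876777 0.02520966 0.22592887] [ 0.44529327 -0.15251215 -0.25528328]
```

View pics/z20.png

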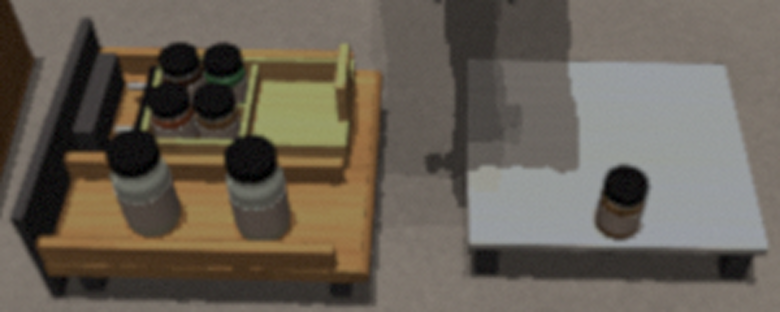

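View pics/w15.png

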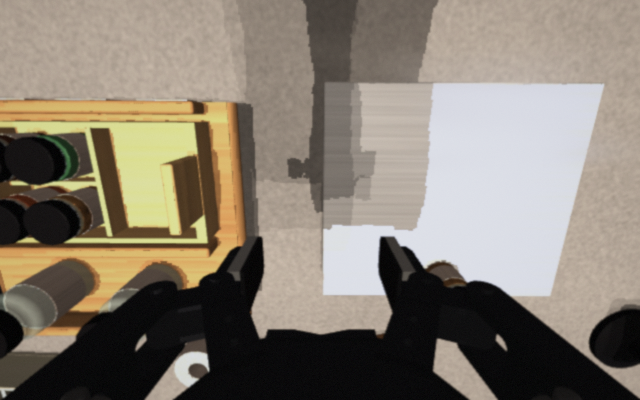

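```bash
python3 - <<'E'
from h import *
w=load('w15.png')
for p in [(208,122),(214,247),(20,122)]: print('tray',bay(onz(w,p,.095)))
a=load('c15.png')['frame'].astype(int);b=load('c14.png')['frame'].astype(int)
for n in ['c14.png','c15.png']:
    i=cv2.imread('pics/'+n); cv2.imwrite('pics/q_'+n,cv2.resize(i[130:210,180:280],None,fx=7,fy=7,interpolation=cv2.INTER_CUBIC))
E
```

```text
tray [ 17.3 -61. ]
tray [24.  63.5]
tray [187.9 -60.3]
```

View pics/q_c15.png

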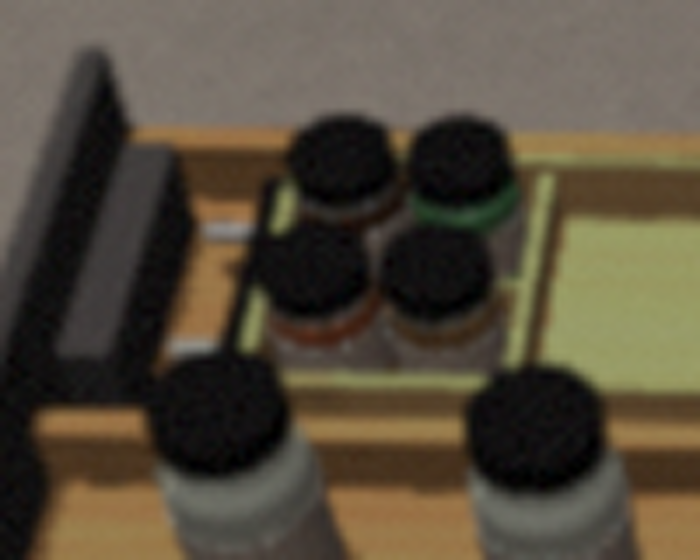

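```bash
python3 - <<'E'
from h import *
import time
w=load('w15.png')
print('railend',bay(onz(w,(195,113),.09)),'deck',bay(onz(w,(240,180),.055)),'stand',bay(onz(w,(323,150),.06)))
w=snap('wrist','w16.png')
print('railend',bay(onz(w,(195,113),.09)),'stand',bay(onz(w,(323,150),.06)))
a=cv2.imread('pics/w16.png'); cv2.imwrite('pics/z21.png',cv2.resize(a[85:265,130:350],None,fx=3.3,fy=3.3,interpolation=cv2.INTER_CUBIC))
st=ctrl.read_state(); print(st['t'],st['tcp_pos'],st['eef_rot'])
E
```

```text
railend [ 30.3 -68.9] deck [3.5 2. ] stand [-87.8 -31.9]
railend [ 31.5 -68.9] stand [-86.5 -31.8]
15.1667 [0.48887014 0.02440659 0.22590059] [ 1.38378869e-05 -2.68368261e-02  9.99639818e-01 -1.37102599e-04]
```

View pics/z21.png

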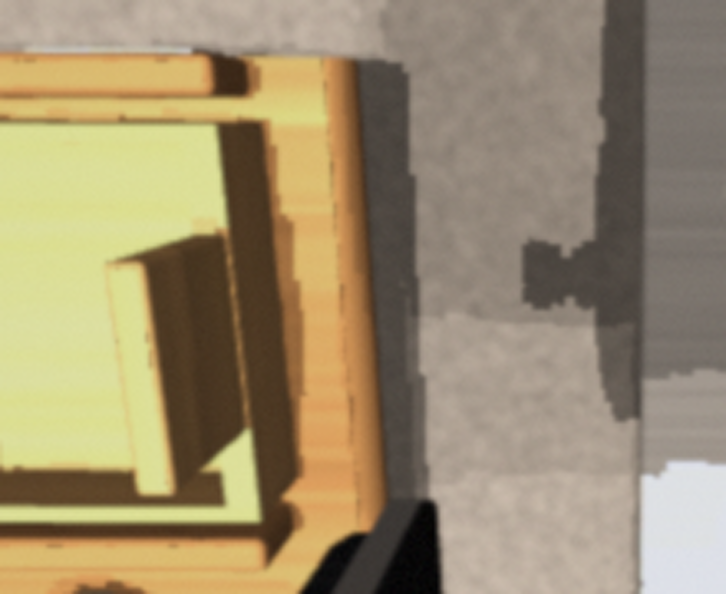

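```bash
python3 - <<'E'
from h import *
w=load('w16.png')
f=lambda u,v:(u/3.3+130-.35,v/3.3+85-.35)
print([bay(onz(w,f(*p),.095)) for p in [(218,123),(260,522)]])
print(ctrl.sign_off())
E
```

```text
[array([ 29.7, -61.1]), array([30.6, 58.8])]
the job is handed in; nothing more can be done
None
```

The tray is fully home in the bay's lane, resting against the sprung stop with all four jars upright, and I handed the job in at about 15 s. The hand-in gives no verdict, so what follows is my own checks.

I pinched the tab and corrected about 12 mm of sideways offset and 0.026 rad of yaw on the stand. Then I slid the tray level across the 90 mm gap into the lane. At the stop, the position stuck while the force kept rising. I held it there for about 0.5 s at 18–19 N total push, with an estimated 10 N on the stop after friction. Then I relaxed the push, let go and lifted clear.

**Last checks:**
- **Position:** the tail is 30 mm past the deck's front edge, which puts the nose at about 230 mm (215 needed). The tray is about 1 mm off the lane's middle and in line within about 0.01 rad.
- **Contact with the stop:** the plate still looks pressed in after release. I saw this only in the pictures; the remaining contact force could not be measured.
- **Jars and bystanders:** all four jars look upright. The spare jar and both second-lane jars look unmoved. I did not recheck the carton, canister and label roll up close, but the arm stayed away from them.

**Disagreements:** the scene camera placed the rails about 4–5 mm off from the wrist and side views. I trusted the wrist view, and no side force appeared in the lane. One early tail reading of 17–24 mm came from picking the wrong edge and was corrected on a closer look.

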